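Rest, regrasp and hang a bench pipette on its rack

TASK

The pipette left lying on the worktop belongs on the empty hanger of the pipette rack. The rack is so crowded that it can only be hung up while held by its head, so first lay it in the sloping bench rest, handle seated in the notches and head uppermost, and let go; then take it again above its finger hook, lift it out and hang it upright by the finger hook in the notch of the empty hanger. Leave the two pipettes that hang there and everything else on the worktop where they are.

Things in the scene. Friction and masses are not known exactly. Their poses are not given: they have to be found in the camera images.
- pipette: White pipette, 207 mm long, about 0.12 kg, lying loose on its flat side. Origin on its long axis near its balance point, 100 mm from the nozzle end, then 14 mm above the worktop; x to the head, y to the finger hook, z across its thickness (up while it lies). White handle x = -30 to 90 mm, 34 mm wide (y), 28 mm thick (z); grey shaft 18 mm thick below it; plunger button to x = 107 mm.
- pipette_hook (a point): Middle of the finger hook's gap, at pipette x = 20, y = 24.5 mm. The hook, 12 mm wide in z, is an arm at x = 28 to 36 mm from the handle's +y side (y = 17 mm) out to y = 38 mm, ending in a lip (y = 32 to 38 mm) that points to the nozzle down to x = 12 mm: a gap 15 mm wide, 16 mm deep, open to the nozzle end.
- pipette_head (a point): Point on the pipette's axis in its head, pipette x = 72 mm, 18 mm below the top of the handle: where it is to be held for hanging.
- rest: Fixed aluminium bench rest, foot 130 x 74 x 8 mm, with a spine rising at 50 degrees. Origin under the middle of the foot; x horizontal, the way the slope rises; y square to it; z up. The pipette is laid in from above, square to its axis: axis in the rest's xz plane rising at 50 degrees from nozzle to head, pipette y along rest y. The handle stands free above the saddle.
- rest_seat (a point): Where the seated pipette's origin lies (rest x -2, y 0, z 106 mm). In the seated pipette's x: black fork at -43 to -31 mm, prongs 25 mm apart beside the shaft up to z = 4 mm, its upper face stops the handle's shoulder; black saddle at 6 to 18 mm under the handle, cheeks 39 mm apart up to z = -4 mm. Between them the handle's sides are open for fingers; the 22 mm wide spine lies below z = -25 mm.
- rack: Fixed pipette rack: grey foot 120 x 236 x 10 mm, two posts and a rail at its back with three white hangers 66 mm apart. Origin on the worktop below the middle of the row of hangers; x to the back of the rack, y along the row, z up.
- hanger_free: The empty hanger, in any of the three places: an upright plate 7 mm thick (x = -3.5 to 3.5 mm), 40 mm wide, 46 mm tall, with a notch in its top edge, 26 mm wide in y between ears 9 mm high. Origin: middle of the notch's bottom, 160 mm above the worktop; axes as the rack's (x square to the plate, to the back). Behind the plate is an open pocket 24 mm deep (x), floor at z = -25 mm.
- hung_place (a point): Where the origin of a pipette hung on the empty hanger lies: x = -21, y = 0, z = -28 mm in the hanger's frame. The pipette is then upright, nozzle down, its x axis up, its y along the hanger's x, the hook's arm on the notch, the lip in the pocket, the handle against the plate's front (let go further out, it settles leaning up to 10 degrees).
- pipette_a: A pipette of the same shape, hanging loose on another hanger, the hook to the back. Origin on its long axis, 100 mm above its nozzle end; x to the back of the rack, z up. Leave it.
- pipette_b: The same, hanging loose on the third hanger. Leave it.
- stapler: Stapler lying loose, 34 x 112 x 34 mm, long in its y; origin under its middle. Leave it.
- tape_measure: Pocket tape measure, 32 x 67 x 55 mm, standing loose; origin under its middle. Leave it.
- tape_roll: Roll of tape, 67 mm across, 19 mm high, loose; origin under its middle. Leave it.
- sample_jar: Screw-lid jar, 51 mm across, 66 mm high, standing loose; origin under its middle. Leave it.
- calculator: Pocket calculator, 108 x 66 x 13 mm, long in its x, loose; origin under its middle. Leave it.
- note_block: Block of note slips, 72 x 72 x 27 mm, loose; origin under its middle. Leave it.
- glue_stick: Glue stick standing loose, 22 mm across, 89 mm high; origin under its middle. Leave it.

How it is judged (in metres and radians):
On the way, in this order (a step that is already met when the one before it is completed fails the run):
1. the pipette lies seated in the sloping rest, head up, let go (distance between pipette and rest_seat below 0.012 m and angle between pipette's own x axis and vertical between 0.57 and 0.83 rad and angle between the y axis of pipette and the y axis of rest, either way round below 0.2 rad and contact force between the fingers and pipette below 0.1 N and contact force between pipette and rest above 0.2 N and linear speed of pipette below 0.03 m/s), for 0.2 s.
2. the pipette is held above its finger hook, lifted out of the rest (contact force between the fingers and pipette above 1 N and x of the grasp point in the frame of pipette above 0.036 m and contact force between pipette and rest below 0.05 N and distance between pipette and rest_seat above 0.03 m), for 0.1 s.
3. the pipette hangs in the notch of the empty hanger, let go (x of pipette in the frame of hanger_free between -0.034 and -0.016 m and y of pipette in the frame of hanger_free between -0.01 and 0.01 m and z of pipette in the frame of hanger_free between -0.036 and -0.024 m and angle between pipette's own x axis and vertical below 0.22 rad and angle between the y axis of pipette and the x axis of hanger_free, either way round below 0.3 rad and contact force between pipette and hanger_free above 0.3 N and contact force between the fingers and pipette below 0.1 N and linear speed of pipette below 0.03 m/s), for 0.2 s.
At the end, for the whole second after the job is handed in: The pipette hangs by its hook in the notch of the empty hanger (origin there x -34 to -16, y -10 to 10, z -36 to -24 mm), upright within 0.22 rad, hook to the back, weight on the hanger, released, at rest; the other two hang within 12 mm of where they were (all of step 3 and distance of each of pipette_a, pipette_b from where it was at the start of the episode below 0.012 m); the robot touches nothing.
It fails at once if a pipette that was hanging on the rack is pushed more than 20 mm (distance of any of pipette_a, pipette_b from where it was at the start of the episode above 0.02 m).
It fails at once if a bystander on the worktop is moved more than 30 mm or knocked over (distance of any of stapler, tape_measure, tape_roll, sample_jar, calculator, note_block, glue_stick from where it was at the start of the episode above 0.03 m or angle between any of sample_jar, glue_stick, tape_measure's own z axis and vertical above 0.6 rad).
It also fails if it takes over 67 s, if anything falls off the work surface, if the arm or the gripper's body presses on something with over 40 N, if the wrist force passes 120 N, or if a joint passes its speed limit or range.

ROBOT

A 6-joint arm with a two-finger parallel gripper is mounted at the origin on a cart in front of the work surface, level with it; the furniture and walls round the work are solid. World frame = base frame: x ahead of the robot, y to its left, z up, the work surface at z = 0. Lengths are in mm, angles in rad, forces in N, time in s.
With the tool pointing down it reaches from about 200 to 875 mm from the base axis. Payload 3.4 kg.
Tool frame: the origin (TCP) lies where the fingers leave the gripper's body, on its centre line; the fingertips stand 97 mm ahead of it and the grasp point (between the pads) lies 78 mm ahead of it; z points along the fingers, y is the line along which they close (so a half turn about z gives the same grasp; the last joint's range is limited). The gripper opens to 94 mm and grips with 3 to 60 N. Pads are 16 mm wide; open, the fingers measure 119 mm over their backs; the gripper's body (75 mm by 177 mm) begins 78 mm behind the grasp point.
Start: joints at [1.216, 0.276, 1.505, -0, 1.361, -0.121], TCP at [133.226, 559.38, 302.693] pointing down, gripper open.
Joint ranges: [-2.89, 2.89], [-0.75, 2.08], [0.22, 2.7], [-1.18, 4.32], [0.11, 2.71], [-2.7, 2.7]. Speed limits (rad/s): [2.57, 2.57, 3.14, 3.14, 3.14, 3.14].

INTERFACE

Orientations are given as a unit quaternion [w, x, y, z].
In Python, from cell import arm gives the robot as it stands.
- The arm moves only by the tool play_rows, never from a script. Its arguments are lists of equal length, an entry for each row: "dr": the turn, a rotation vector about the world's x, y, z in units of 5 degrees (1.0 is 5 degrees), a list of three; "xyz": the shift along the world's x, y, z in units of 40 mm (1.0 is 40 mm), a list of three; "grip": the opening, from -1 (shut) to 1 (fully open), so that 0 is half open. In form: {"dr": [[wx, wy, wz], ...], "xyz": [[tx, ty, tz], ...], "grip": [grip, ...]}. A call has 1 to 12 rows; each row shifts and turns the commanded pose from where the row before left it; what a row does not reach is not made up. A row lasts 1/12 s, in which the tool goes at most 41.7 mm and 7.16 degrees, less where a joint would pass 70% of its speed; a pose out of reach is approached as far as the arm can. A call is refused whole if a number of a shift passes 1 or a number of a turn 1, either way. A call with a gripper value outside its range is refused whole. The fingers move at their own pace and stop on an object; "squeeze" is the grip in N (left out, the last holds). Time passes only in rows, so rows that do not move let the fingers close. It gives the time, the measured TCP pose, the force, the opening and the grip force at its end, in the units of the state.
- arm.state(): the state, without advancing time (a new reading comes with each control period).
- arm.grab_frame(name): name is "scene" or "top" or "wrist"; returns the picture (480x640x3 uint8, red, green, blue); there is no depth.
- arm.camera_model(name): a dict with "fx", "fy", "cx", "cy" (pixels), "eye" and "orientation" of the camera in the world. Camera axes: x right, y up, looking along -z (the intrinsics and any distortion apply to the point x, -y, -z); pixel columns grow to the right and rows downward; lengths in mm; the calibration is good to about 2 mm. A picture is of the moment at which its call begins: read the wrist's pose just before it. camera_model takes no time and is no camera call; for the wrist camera it gives the pose at the moment of the call.
- arm.job_done(): hands the job in; it is judged then, once.
The state is a dict: "time_s": time; "joint_pos": joint angles; "joint_velocities": joint speeds; "joint_torque": joint torques, N m; "ee_pos": TCP position; "tcp_rot": TCP orientation; "contact_force": force on the tool from outside, world axes, zero at the start; "ft_torque": the same for the moment, N m; "width": opening from 0.0 (shut) to 1.0 (fully open); "finger_force": force on a finger pad.
Only numpy, scipy, OpenCV 4.12 (cv2) and the standard library are available. Lean on these libraries where they do the work, as an engineer would, in place of code of your own. Each camera call takes 0.05 s, during which the arm holds its last target. There are 200 camera calls.

## Working session

There is one attempt and no reset: what is moved stays moved. The work goes in short steps, Python scripts to look and compute and a tool call to move; the robot and the scene stay as the last step left them, time stands still between calls to the robot, and variables do not carry over. Pictures are saved under pics/ and viewed, at most 10 in all, crops included, and the job is handed in when it is done.

Besides the shell and the picture viewer there is one more tool, called after "Call:" as name(argument=value, ...) on one line, values as JSON. play_rows: Moves the arm, as the interface text tells. Its arguments: {"type":"object","properties":{"dr":{"type":"array","items":{"type":"array","items":{"type":"number"}}},"xyz":{"type":"array","items":{"type":"array","items":{"type":"number"}}},"grip":{"type":"array","items":{"type":"number"}},"squeeze":{"type":"number"}},"required":["dr","xyz","grip"]}

```bash
ls; mkdir -p pics
python3 - <<'E'
from cell import arm
import cv2
s=arm.state();print(s)
for n in("top","scene"):
    f=arm.grab_frame(n);cv2.imwrite(f"pics/{n}0.png",f[:,:,::-1]);print(n,arm.camera_model(n))
E
```

```text
pics
{'time_s': 0.0, 'joint_pos': array([ 1.21602128e+00,  2.76582160e-01,  1.50612866e+00, -2.40402020e-05,
        1.36072968e+00, -1.21005759e-01]), 'joint_velocities': array([ 0.00059906, -0.00092685,  0.00059215,  0.00128647, -0.00158036,
        0.00156552]), 'joint_torque': array([-1.70371317e-03, -4.04580975e+01, -2.37224472e+01,  7.01149623e-02,
        3.45984218e-02, -1.38433147e-04]), 'ee_pos': array([133.06874388, 558.97078346, 301.81371243]), 'tcp_rot': array([-2.06302193e-04,  1.16616127e-01,  9.93176633e-01, -9.00670619e-04]), 'contact_force': array([-1.02412425, -0.77185881, -0.72809543]), 'ft_torque': array([ 0.03459186, -0.01509602, -0.01375449]), 'finger_force': 0.0, 'width': 1.0012952593672628}
top {'fx': 599.7118879627922, 'fy': 599.7118879627922, 'cx': 311.07126278959214, 'cy': 242.13114047423994, 'eye': array([-298.64491605,  -21.67514714, 1663.94465859]), 'orientation': array([ 0.71570396,  0.17866054, -0.1684152 , -0.65382304])}
scene {'fx': 616.498200509802, 'fy': 616.498200509802, 'cx': 322.3645308872794, 'cy': 243.03245087440257, 'eye': array([-738.16590138, 1182.0416986 , 1382.57928251]), 'orientation': array([-0.37601012, -0.17679482,  0.40848567,  0.81271116])}
```

View pics/top0.png

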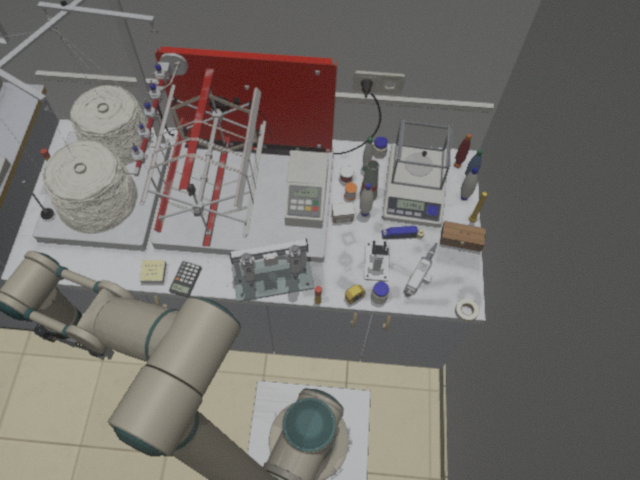

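View pics/scene0.png

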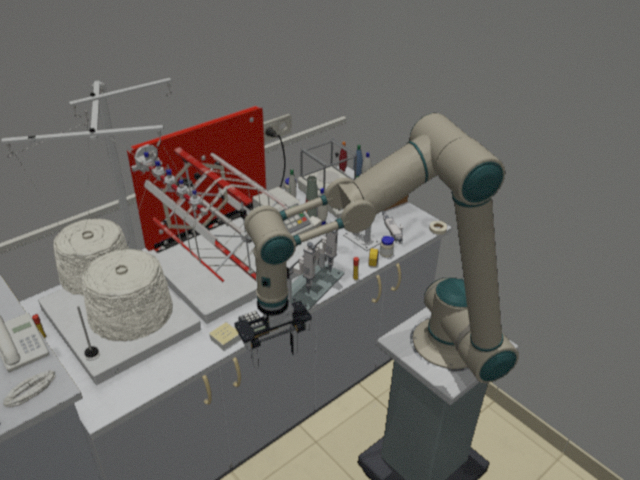

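The top view shows the rack at (272,270), the rest at (377,260), the pipette at (422,270), the stapler at (402,232), the jar at (380,290), the tape measure at (355,293), the glue stick at (318,295) and the tape roll at (467,308). The scene view is partly blocked by the arm.

```bash
cat > h.py <<'E'
import numpy as np,cv2
from scipy.spatial.transform import Rotation as R
from cell import arm
def rot(q): return R.from_quat([q[1],q[2],q[3],q[0]])
def ray(m,uv):
    uv=np.atleast_2d(uv).astype(float)
    d=np.c_[(uv[:,0]-m['cx'])/m['fx'],-(uv[:,1]-m['cy'])/m['fy'],-np.ones(len(uv))]
    return rot(m['orientation']).apply(d)
def cast(m,uv,z):
    d=ray(m,uv); e=np.array(m['eye']); return e+d*((z-e[2])/d[:,2])[:,None]
def proj(m,p):
    c=rot(m['orientation']).inv().apply(np.atleast_2d(p)-m['eye'])
    return np.c_[m['cx']-m['fx']*c[:,0]/c[:,2],m['cy']+m['fy']*c[:,1]/c[:,2]]
def tri(ms,uvs):
    A=np.zeros((3,3));b=np.zeros(3)
    for m,uv in zip(ms,uvs):
        d=ray(m,uv)[0];d/=np.linalg.norm(d);P=np.eye(3)-np.outer(d,d);A+=P;b+=P@m['eye']
    return np.linalg.solve(A,b)
E
python3 - <<'E'
from h import *
m=arm.camera_model("top");f=cv2.imread("pics/top0.png")
for n,uv,z in[("pip nozzle",(407,291),9),("pip head",(434,249),14),("rest",(376,260),8),("rack L",(233,270),10),("rackR",(313,290),10),("jar",(380,288),66),("tapeM",(355,293),55),("roll",(467,308),19),("glue",(318,290),89),("stapler",(402,232),34),("frontR",(485,318),0)]:
    print(n,cast(m,uv,z)[0].round())
c=cv2.resize(f[205:335,220:500],None,fx=2.85,fy=2.85,interpolation=cv2.INTER_CUBIC);cv2.imwrite("pics/c1.png",c)
w=arm.camera_model("wrist");s=arm.state();Rt=rot(s['tcp_rot'])
print("cam in tool",Rt.inv().apply(w['eye']-s['ee_pos']),(Rt.inv()*rot(w['orientation'])).as_matrix().round(3),w['fx'])
print(Rt.as_matrix().round(2))
E
```

```text
pip nozzle [ 455. -257.    9.]
pip head [ 603. -338.   14.]
rest [ 551. -160.    8.]
rack L [476. 274.  10.]
rackR [432.  25.  10.]
jar [ 431. -170.   66.]
tapeM [414. -99.  55.]
roll [ 412. -433.   19.]
glue [398.   8.  89.]
stapler [ 643. -235.   34.]
frontR [ 393. -490.    0.]
cam in tool [ 6.55423373e+01 -6.41760821e-02 -8.18205276e+01] [[-0.     0.974  0.227]
 [ 1.    -0.     0.001]
 [ 0.001  0.227 -0.974]] 390.54809940474235
[[-0.97  0.23 -0.  ]
 [ 0.23  0.97 -0.  ]
 [ 0.   -0.   -1.  ]]
```

View pics/c1.png

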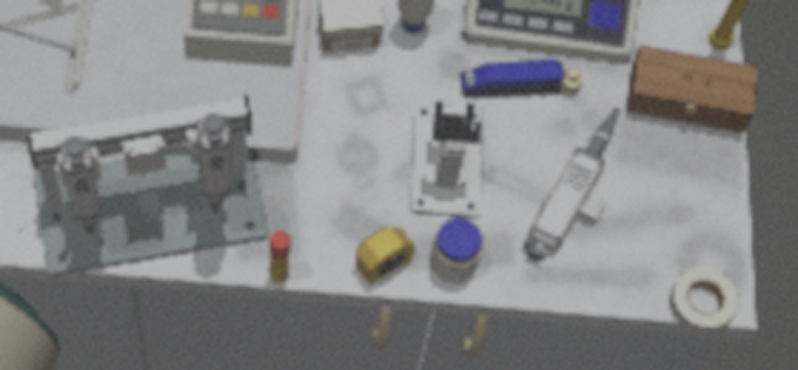

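The crop shows the middle hanger empty at (145,150). The pipette's nozzle is at (615,112), its head at (535,250) and its hook on the right at (593,212). The rest spans (415–480, 105–213). I'll move over there for a wrist view.

Call:
play_rows(dr=[[0,0,-0.12],[0,0,-0.12],[0,0,-0.12],[0,0,-0.12],[0,0,-0.12],[0,0,-0.12],[0,0,-0.12],[0,0,-0.12],[0,0,-0.12],[0,0,-0.12],[0,0,-0.12],[0,0,-0.12]], xyz=[[0.2,-0.85,0.3],[0.2,-0.85,0.3],[0.2,-0.85,0.3],[0.2,-0.85,0.3],[0.2,-0.9,0.2],[0.3,-0.9,0.1],[0.3,-0.9,0],[0.4,-0.9,0],[0.4,-0.9,0],[0.4,-0.9,0],[0.4,-0.9,0],[0.4,-0.9,0]], grip=[1,1,1,1,1,1,1,1,1,1,1,1])

```text
time_s: 1.1
ee_pos: [276.9, 133.6, 362.6]
tcp_rot: [0.0, 0.179, 0.984, 0.0]
contact_force: [0.8, 0.9, 0.1]
width: 1.004
finger_force: 0.0
```

Call:
play_rows(dr=[[0,0,-0.12],[0,0,-0.12],[0,0,-0.12],[0,0,-0.12],[0,0,-0.12],[0,0,-0.12],[0,0,-0.12],[0,0,-0.12],[0,0,-0.12],[0,0,0],[0,0,0]], xyz=[[0.5,-0.85,0],[0.5,-0.85,0],[0.5,-0.85,0],[0.5,-0.85,0],[0.5,-0.85,0],[0.5,-0.85,0],[0.5,-0.85,0],[0.5,-0.85,0],[0.5,-0.85,0],[0.5,-0.85,0],[0,0,0]], grip=[1,1,1,1,1,1,1,1,1,1,1])

```text
time_s: 2.02
ee_pos: [480.4, -210.7, 361.0]
tcp_rot: [0.001, 0.227, 0.974, -0.001]
contact_force: [0.1, -0.8, -0.6]
width: 1.0
finger_force: 0.0
```

```bash
cat >> h.py <<'E'
import json,os
def snap(name):
    s=arm.state();m=arm.camera_model("wrist");f=arm.grab_frame("wrist")[:,:,::-1].copy()
    cv2.imwrite(f"pics/{name}.png",f);json.dump({k:(v.tolist() if hasattr(v,'tolist') else v) for k,v in m.items()},open(f"pics/{name}.json","w"))
    L=open("fk.txt","a");L.write(json.dumps([s['joint_pos'].tolist(),s['ee_pos'].tolist(),s['tcp_rot'].tolist()])+"\n")
    return s,m,f
def load(name):
    m=json.load(open(f"pics/{name}.json"));m['eye']=np.array(m['eye']);return m,cv2.imread(f"pics/{name}.png")
E
python3 -c "
from h import *
s,m,f=snap('w1');print(s['time_s'],s['ee_pos'],s['joint_pos'],m['eye'])"
```

```text
2.0167 [ 480.4086071  -210.68660708  360.95291344] [-0.54469808  0.17034663  1.50326249 -0.00229268  1.46584008 -1.65742489] [ 421.55998746 -181.56065775  442.66826332]
```

View pics/w1.png

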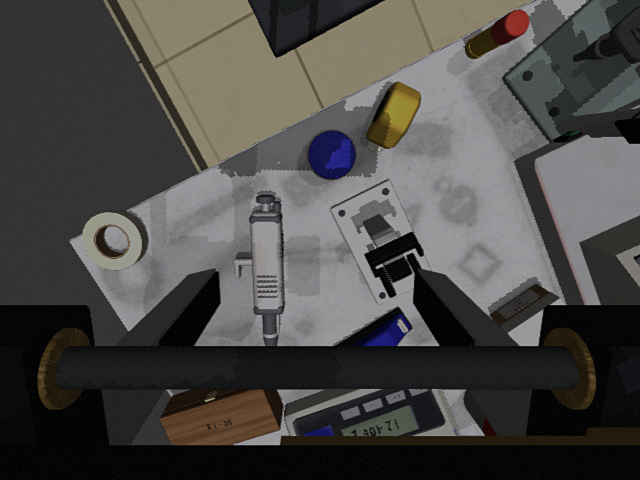

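The wrist view shows the pipette upright at column 267: head (265,197), shoulder (268,313), hook on the left (242,264). The rest foot's corners are near (331,209), (388,180), (432,262) and (380,303), with black parts at (397,262). I'll enlarge the rest.

Run:
```python
from h import *
m,f=load('w1')
a=cv2.resize(f[170:315,320:445],None,fx=4,fy=4,interpolation=cv2.INTER_CUBIC)
b=cv2.resize(f[180:325,220:295],None,fx=4,fy=4,interpolation=cv2.INTER_CUBIC)
cv2.imwrite('pics/c2.png',np.hstack([a,b]))
print(cast(m,[(331,209),(388,180),(432,262),(380,303)],8).round(1))
```

```text
[[ 488.5 -197.8    8. ]
 [ 487.2 -127.4    8. ]
 [ 595.9 -119.8    8. ]
 [ 615.7 -194.5    8. ]]
```

View pics/c2.png

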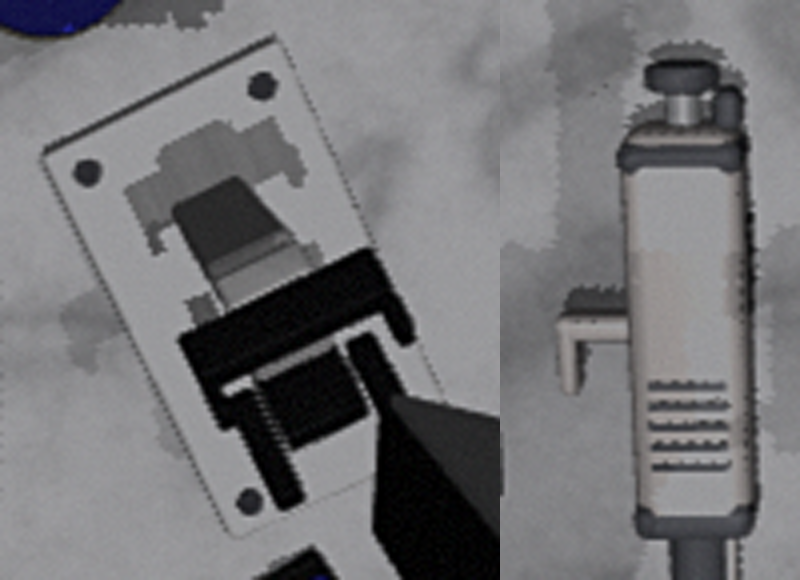

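The saddle is the wide black piece, on the robot side, and the fork's prongs are on the far side. So the rest rises toward the robot. Next I'll take centred views of the pipette and the rest.

Call:
play_rows(dr=[[0,0,0],[0,0,0],[0,0,0],[0,0,0]], xyz=[[-0.3,-0.6,-0.4],[-0.3,-0.6,-0.4],[0,0,0],[0,0,0]], grip=[1,1,1,1])

```text
time_s: 2.4
ee_pos: [452.0, -251.9, 329.8]
tcp_rot: [-0.001, 0.226, 0.974, 0.001]
contact_force: [1.6, -0.1, 0.7]
width: 1.0
finger_force: 0.0
```

```bash
python3 -c "
from h import *
s,m,f=snap('w2');print(s['time_s'],s['ee_pos'],s['joint_pos'])"
```

```text
2.4 [ 451.99286836 -251.89060529  329.75668968] [-6.43364573e-01  1.75450015e-01  1.57318917e+00  7.38643675e-04
  1.39619377e+00 -1.75902461e+00]
```

Call:
play_rows(dr=[[0,0,0.6],[0,0,0.6],[0,0,0.6],[0,0,0.6],[0,0,0]], xyz=[[-0.1,0.9,0],[-0.1,0.9,0],[-0.1,0.9,0],[0,0,0],[0,0,0]], grip=[1,1,1,1,1])

```text
time_s: 2.87
ee_pos: [441.0, -141.6, 332.0]
tcp_rot: [0.001, 0.119, 0.993, 0.0]
contact_force: [0.0, -0.3, 0.3]
width: 1.002
finger_force: 0.0
```

```bash
python3 -c "
from h import *
s,m,f=snap('w3');print(s['time_s'],s['ee_pos'],s['joint_pos'])"
```

```text
2.8667 [ 441.04407938 -141.55915063  332.04013335] [-4.61527700e-01  8.77761668e-02  1.67316910e+00  8.89468268e-04
  1.37845815e+00 -1.79375008e+00]
```

Call:
play_rows(dr=[[0,0,0.6],[0,0,0.6],[0,0,0.6],[0,0,0.6],[0,0,0]], xyz=[[-0.9,0.2,-0.2],[-0.9,0.2,-0.2],[-0.8,0.2,-0.2],[0,0,0],[0,0,0]], grip=[1,1,1,1,1])

```text
time_s: 3.33
ee_pos: [335.9, -120.3, 306.9]
tcp_rot: [0.0, 0.018, 1.0, -0.0]
contact_force: [0.5, -0.6, 0.8]
width: 1.0
finger_force: 0.0
```

```bash
python3 -c "
from h import *
s,m,f=snap('w4');print(s['time_s'],s['ee_pos'],s['joint_pos'])
i=[load(n)[1] for n in('w2','w3','w4')]
i[0]=cv2.resize(i[0][0:380,180:460],None,fx=.95,fy=.95)
cv2.imwrite('pics/c3.png',np.hstack([i[0][:360],i[1][0:360,200:460],i[2][0:360,200:460]]))"
```

```text
3.3333 [ 335.93547582 -120.33408861  306.85574535] [-5.39728486e-01 -6.71392400e-02  1.89401474e+00  3.48935184e-05
  1.31404140e+00 -2.07403990e+00]
```

View pics/c3.png

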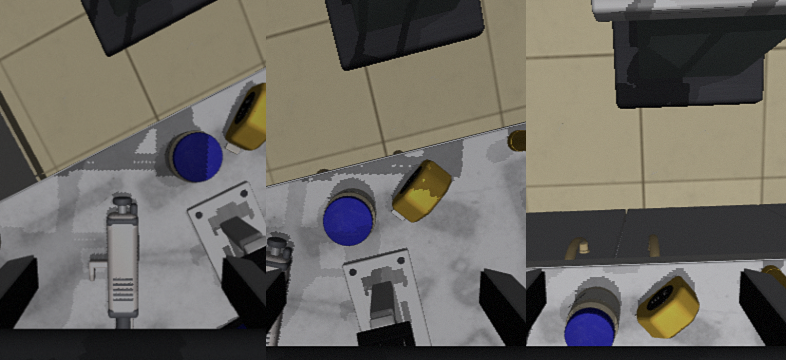

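The pipette is centred at column ~309 of w2. w3 shows the rest only partly and w4 misses it, so I need to be further forward for the rest.

Call:
play_rows(dr=[[0,0,0],[0,0,0],[0,0,0],[0,0,0],[0,0,0],[0,0,0],[0,0,0]], xyz=[[0.9,0.05,0.2],[0.95,0.05,0.2],[0.95,0.05,0],[0.95,0,0],[0.95,0,0],[0,0,0],[0,0,0]], grip=[1,1,1,1,1,1,1])

```text
time_s: 3.97
ee_pos: [528.3, -115.1, 321.7]
tcp_rot: [-0.0, 0.018, 1.0, 0.0]
contact_force: [-1.3, 0.6, 0.3]
width: 0.996
finger_force: 0.0
```

```bash
python3 -c "
from h import *
s,m,f=snap('w5');print(s['time_s'],s['ee_pos'],s['joint_pos'])"
```

```text
3.9667 [ 528.29473141 -115.08848216  321.73661289] [-3.43282175e-01  2.13924005e-01  1.54297832e+00  1.37346036e-04
  1.38512538e+00 -1.87875789e+00]
```

Call:
play_rows(dr=[[0,0,0],[0,0,0],[0,0,0],[0,0,0],[0,0,0]], xyz=[[0.2,-0.9,0],[0.2,-0.9,0],[0.2,-0.5,0],[0,0,0],[0,0,0]], grip=[1,1,1,1,1])

```text
time_s: 4.43
ee_pos: [548.4, -207.4, 322.8]
tcp_rot: [-0.0, 0.019, 1.0, 0.0]
contact_force: [0.2, 0.3, 0.0]
width: 1.0
finger_force: 0.0
```

```bash
python3 -c "
from h import *
s,m,f=snap('w6');print(s['time_s'],s['ee_pos'],s['joint_pos'])
a=load('w5')[1][100:300,200:400];b=load('w6')[1][100:300,240:440]
cv2.imwrite('pics/c4.png',cv2.resize(np.hstack([a,b]),None,fx=2,fy=2,interpolation=cv2.INTER_CUBIC))
m,f=load('w2');h=cv2.cvtColor(f,cv2.COLOR_BGR2HSV)
r=f[180:335,270:345];g=r.min(2);print(np.array2string(g[::6,:],max_line_width=500))"
```

```text
4.4333 [ 548.39662786 -207.38387731  322.77131614] [-4.80454805e-01  2.83153707e-01  1.44469195e+00  5.33464805e-04
  1.41456762e+00 -2.01331603e+00]
[[151 148 153 ... 118 101  64]
 [149 147 148 ... 121 122 116]
 [151 150 146 ... 126 129 128]
 ...
 [149 150 153 ... 148 151 151]
 [149 146 147 ... 145 149 148]
 [149 148 146 ... 144 145 143]]
```

View pics/c4.png

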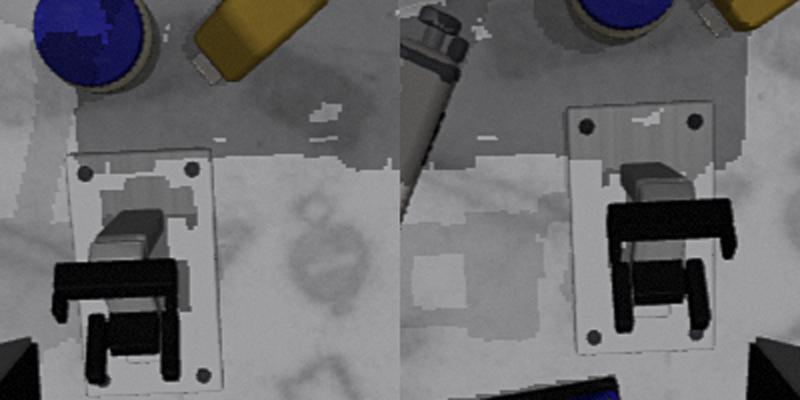

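Both views show the rest whole. In crop pixels, the w6 screws are at (587,127), (695,121), (594,337) and (696,333), the fork prong tips at (624,330) and (700,325), and the saddle bar runs from (608,205) to (737,255). I'll compute the rest and pipette poses from these.

```bash
cat > meas.py <<'E'
from h import *
def blob(f,u,v,r=6):
    g=cv2.cvtColor(f,cv2.COLOR_BGR2GRAY)[v-r:v+r+1,u-r:u+r+1].astype(float)
    w=np.clip(np.percentile(g,70)-g-25,0,None);y,x=np.mgrid[-r:r+1,-r:r+1]
    return np.array([u+(w*x).sum()/w.sum(),v+(w*y).sum()/w.sum()])
if __name__=="__main__":
    for n,px in(('w5',[(242,187),(296,185),(301,288)]),('w6',[(333,163),(387,160),(337,268),(388,266)])):
        m,f=load(n);b=np.array([blob(f,*p) for p in px]);P=cast(m,b,8);print(n,P[:,:2].round(1).tolist(),P[:,:2].mean(0))
    a5,f5=load('w5');a6,f6=load('w6')
    c5=lambda u,v:(200+u/2,100+v/2);c6=lambda u,v:(240+(u-400)/2,100+v/2)
    for n,p,q in(("prongL tip",(90,382),(616,332)),("prongR tip",(179,379),(708,325)),("saddle bar TL",(54,264),(607,207)),("bar TR",(177,261),(732,200)),("cheekL tip",(60,321),(612,262)),("cheekR",(177,310),(729,257))):
        P=tri([a5,a6],[c5(*p),c6(*q)]);print(n,P.round(1),(proj(a5,P)-c5(*p)).round(1))
    # pipette
    m,f=load('w2');g=cv2.cvtColor(f,cv2.COLOR_BGR2GRAY)
    for v in range(215,330,8): print(v,' '.join(str(x) for x in g[v,276:336:2]))
E
python3 meas.py
```

```text
w5 [[496.7, -188.6], [497.0, -135.2], [606.8, -134.3]] [ 533.50394383 -152.70662692]
w6 [[497.5, -189.2], [497.0, -135.2], [607.4, -188.3], [604.3, -133.1]] [ 551.54540815 -161.44085395]
prongL tip [ 584.5 -181.    74.6] [[0.1 0.2]]
prongR tip [ 582.4 -141.1   78.2] [[-0.1 -0.5]]
saddle bar TL [ 524.8 -185.6  102.4] [[0.2 0.6]]
bar TR [ 524.5 -137.1  103.3] [[-0.1 -0.2]]
cheekL tip [ 546.4 -184.3  106.7] [[-0.  -0.1]]
cheekR [ 545.9 -138.   102.2] [[0.3 1.3]]
215 128 126 130 137 125 141 140 140 146 149 146 148 102 51 59 61 66 60 54 57 55 21 33 18 102 149 143 143 144 138
223 150 146 145 147 145 146 144 145 137 92 88 61 45 49 52 112 149 127 88 44 40 57 72 69 79 148 144 148 147 144
231 147 149 150 144 146 147 145 133 53 50 53 53 52 57 58 58 58 60 60 59 61 63 63 61 43 154 150 149 150 150
239 147 147 150 149 149 146 149 148 81 122 145 151 149 151 155 151 154 153 152 153 150 151 154 132 78 154 150 153 151 151
247 126 128 123 124 125 123 125 131 98 105 128 147 150 153 150 155 157 152 151 149 151 154 138 117 72 99 152 150 151 147
255 119 116 108 107 114 110 105 110 101 99 125 147 150 151 151
[... 432 characters left out ...]
 128 126 126 124 119 84 122 137 147 150 149 149 149 150 148 150 149 151 135 115 83 148 144 149 148 146
295 119 106 146 148 147 149 151 148 125 81 120 131 109 110 109 108 110 108 111 111 112 112 134 117 83 149 151 151 150 149
303 149 153 154 154 152 150 150 150 128 73 115 134 150 147 84 150 137 150 138 101 139 98 136 117 82 148 147 149 152 146
311 146 149 151 154 151 151 151 153 136 74 128 141 94 97 99 96 99 98 101 98 101 100 138 136 94 151 150 151 151 150
319 151 148 145 148 151 148 145 146 133 71 126 145 152 150 154 153 152 153 151 151 151 153 153 137 98 151 151 149 147 148
327 148 147 146 143 142 149 147 150 139 34 53 73 152 153 157 155 157 155 153 152 154 154 105 59 44 153 148 148 151 149
```

Run:
```python
from h import *
m,f=load('w2')
for z in(14,20,28):
    L=cast(m,[(291.5,239),(293.5,319)],z);Rr=cast(m,[(325,239),(325,319)],z)
    print(z,"width",np.linalg.norm((Rr-L)[:,:2],axis=1),"mid",((L+Rr)/2)[:,:2].round(1).tolist())
m1,f1=load('w1');g=cv2.cvtColor(f1,cv2.COLOR_BGR2GRAY)
print('w1 col267 top',g[184:224,264],'bot',g[304:324,264],g[304:324,268])
print('hook arm w1 col 246',g[244:284,246],'cols row258',g[259,225:262])
g2=cv2.cvtColor(f,cv2.COLOR_BGR2GRAY);print('w2 top col 300',g2[195:240,300]);print('hook col 284',g2[268:300,284]); print(m['eye'],m1['eye'])
```

```text
14 width [35.00560636 34.54501537] mid [[471.5, -270.8], [552.6, -309.8]]
20 width [34.47763661 34.02399245] mid [[470.3, -270.1], [550.2, -308.5]]
28 width [33.77367693 33.32929523] mid [[468.7, -269.2], [547.0, -306.8]]
w1 col267 top [125 124 125 127 131 141 140  89  88  93  75  21  24  59  74  81  81  73
  65  74 133 134 131 128 129 134 130  81  63  76 123 136  74  57  68  74
  67  90 155 155] bot [152 152 154 157 161  84  76  76  69  63  55  49  50  46  48  47  47  49
  46  48] [153 154 154 156 158  85  77  74  69  63  57  70  72  72  71  73  72  72
  69  69]
hook arm w1 col 246 [107 108 104 109 108 106 110 105  65  55  59  63  65  42  41  92 128 156
 150 146 128  97 129 128 126 129 130 130 131 132 131 132 130 130 130 131
 133 132 134 132] cols row258 [110 112 113 112 111 111 108 107 104  87  83  92  89  91  87  90  92  91
  85  91  94  92  95  94  93  96  90  79 110 121 131 141 145 147 146 143
 146]
w2 top col 300 [128 127 123 129 132 133 136 133  88  79  82  87  79  25  27  35  39  37
  33  42 102 156 143  91  92  93  95  81  45  48  59  67  90 125 138  75
  52  54  77  70  72 159 159 154 149]
hook col 284 [ 72  72  73  76  66  44  47  77 134 155 154 152 151 135 145 147 145 145
 134 128 130 132 131 132 131 129 149 147 151 152 150 149]
[ 393.30066634 -223.37984027  411.8137701 ] [ 421.55998746 -181.56065775  442.66826332]
```

Run:
```python
from h import *
m,_=load('w2');m1,_=load('w1')
d=np.array([-.901,.433]);p0=np.array([510.3,-289.3])
s=lambda m,uv,z:round(float((cast(m,uv,z)[0,:2]-p0)@d),1)
print('hook36 z8',s(m,(284,275.5),8),'hook28 z20',s(m,(284,285.5),20),'36 z20',s(m,(284,280.5),20))
print('hook w1: ',s(m1,(246,259),8),s(m1,(246,264.5),20))
print('collar bottom z26',s(m1,(268,314.5),26),s(m1,(268,314.5),20),'white/dark',s(m1,(268,308.5),28))
print('head: collar top',s(m1,(264,216),28),s(m1,(264,211),20),'w2',s(m,(300,230),28),s(m,(300,223),20),'button far',s(m1,(264,191),14),s(m,(300,203),14))
```

```text
hook36 z8 1.2 hook28 z20 -5.9 36 z20 -0.4
hook w1:  1.8 -1.2
collar bottom z26 -59.4 -62.1 white/dark -51.2
head: collar top 55.5 59.6 w2 55.5 61.1 button far 80.8 80.8
```

```bash
cat > plan.py <<'E'
from h import *
def tool(z,y):
    z=np.array(z,float);z/=np.linalg.norm(z);y=np.array(y,float);y-=z*(y@z);y/=np.linalg.norm(y)
    return R.from_matrix(np.c_[np.cross(y,z),y,z])
def plan(wps,start=None):
    """wps: list of (grasp point, tool rotation); prints row count, shift and turn per row"""
    s=arm.state();p=np.array(s['ee_pos']);r=rot(s['tcp_rot'])
    if start: p,r=start
    for g,q in wps:
        t=np.array(g)-78*q.as_matrix()[:,2]
        dv=(q*r.inv()).as_rotvec();dp=t-p
        n=max(1,int(np.ceil(max(np.linalg.norm(dp)/39,np.degrees(np.linalg.norm(dv))/5-.01))))
        print("rows",n,"xyz",(dp/40/n).round(3),"dr",(np.degrees(dv)/5/n).round(3),"tot mm",dp.round(1),"tcp",t.round(1),"totdeg",np.degrees(dv).round(1))
        p,r=t,q
E
python3 - <<'E'
from plan import *
d=np.array([-.901,.433,0]);t=np.radians(30)
z=[0,0,-np.cos(t)]-np.sin(t)*d
q=tool(z,[.433,.901,0]);g=np.array([544.1,-305.5,24])
plan([(g-80*q.as_matrix()[:,2],q),(g,q)])
print(q.as_matrix().round(3))
E
```

```text
rows 8 xyz [-0.235 -0.203 -0.506] dr [-0.183 -0.733 -0.576] tot mm [ -75.3  -64.9 -162.1] tcp [ 472.9 -271.3  160.8] totdeg [ -7.3 -29.3 -23. ]
rows 3 xyz [ 0.3   -0.144 -0.577] dr [0. 0. 0.] tot mm [ 36.  -17.3 -69.3] tcp [ 509.  -288.6   91.6] totdeg [0. 0. 0.]
[[-0.781  0.433  0.451]
 [ 0.375  0.901 -0.217]
 [-0.5    0.    -0.866]]
```

Call:
play_rows(dr=[[-0.18,-0.73,-0.58],[-0.18,-0.73,-0.58],[-0.18,-0.73,-0.58],[-0.18,-0.73,-0.58],[-0.18,-0.73,-0.58],[-0.18,-0.73,-0.58],[-0.18,-0.73,-0.58],[-0.18,-0.73,-0.58],[0,0,0],[0,0,0]], xyz=[[-0.24,-0.4,-0.2],[-0.24,-0.4,-0.2],[-0.24,-0.4,-0.5],[-0.24,-0.2,-0.6],[-0.24,-0.2,-0.6],[-0.24,0,-0.6],[-0.22,0,-0.7],[-0.22,0,-0.6],[0,0,0],[0,0,0]], grip=[0.4,0.4,0.4,0.4,0.4,0.4,0.4,0.4,0.4,0.4])

```text
time_s: 5.32
ee_pos: [472.3, -268.1, 161.7]
tcp_rot: [0.249, 0.215, 0.943, -0.056]
contact_force: [1.9, -0.3, 0.7]
width: 0.696
finger_force: 0.0
```

Run:
```python
from plan import *
s,m,f=snap('w7');print(s['joint_pos'])
d=np.array([-.901,.433,0]);t=np.radians(30)
z=[0,0,-np.cos(t)]-np.sin(t)*d
q=tool(z,[.433,.901,0]);g=np.array([544.1,-305.5,24])
plan([(g,q)])
```

```text
[-0.71745697  0.21093899  2.12747892  0.42342217  0.33067408 -2.20831216]
rows 3 xyz [ 0.283 -0.151 -0.606] dr [-0.001 -0.004 -0.002] tot mm [ 34.  -18.1 -72.7] tcp [ 509.  -288.6   91.6] totdeg [-0.  -0.1 -0. ]
```

View pics/w7.png

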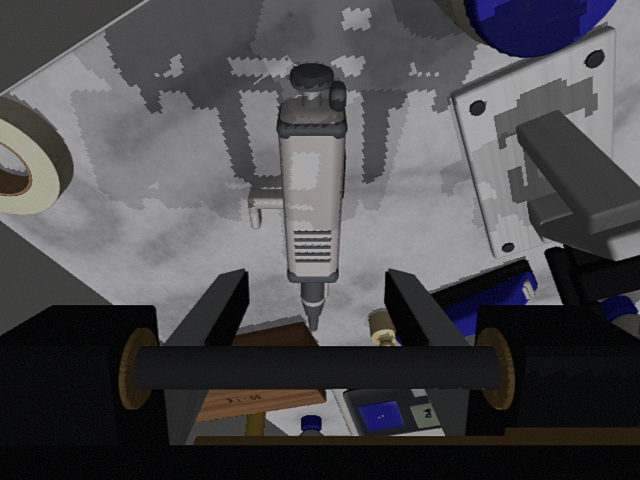

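The pipette is at column 312, close to the finger centre line at ~317, with its handle running from row 135 to 280. I'll descend and grasp.

Call:
play_rows(dr=[[0,0,0],[0,0,0],[0,0,0],[0,0,0],[0,0,0],[0,0,0]], xyz=[[0.21,-0.11,-0.45],[0.21,-0.11,-0.45],[0.21,-0.11,-0.45],[0.21,-0.11,-0.45],[0,0,0],[0,0,0]], grip=[0.4,0.4,0.4,0.4,0.4,0.4])

```text
time_s: 5.87
ee_pos: [510.7, -289.4, 92.5]
tcp_rot: [0.253, 0.214, 0.942, -0.057]
contact_force: [0.3, -0.6, -0.7]
width: 0.699
finger_force: 0.0
```

Run:
```python
from plan import *
s=arm.state();print(s['joint_pos'],s['contact_force'],s['ee_pos'])
d=np.array([-.901,.433,0]);t=np.radians(30)
z=[0,0,-np.cos(t)]-np.sin(t)*d
q=tool(z,[.433,.901,0]);g=np.array([544.1,-305.5,24])
plan([(g,q)])
```

```text
[-0.69671809  0.38135875  2.12671506  0.79868493  0.17407864 -2.57871803] [ 0.27320675 -0.5947644  -0.71076565] [ 510.66037559 -289.35091655   92.47128536]
rows 1 xyz [-0.043  0.018 -0.023] dr [ 0.004  0.018 -0.009] tot mm [-1.7  0.7 -0.9] tcp [ 509.  -288.6   91.6] totdeg [ 0.   0.1 -0. ]
```

Call:
play_rows(dr=[[0,0,0],[0,0,0],[0,0,0],[0,0,0],[0,0,0],[0,0,0],[0,0,0],[0,0,0]], xyz=[[-0.04,0,0],[0,0,0],[0,0,0],[0,0,0],[0,0,0],[0,0,0],[0,0,0],[0,0,0]], grip=[0.4,-1,-1,-1,-1,-1,-1,-1], squeeze=20)

```text
time_s: 6.53
ee_pos: [506.0, -288.1, 91.1]
tcp_rot: [0.251, 0.215, 0.942, -0.057]
contact_force: [-2.3, 1.9, 5.6]
width: 0.36
finger_force: 20.0
```

```bash
cat > seat.py <<'E'
from plan import *
d=np.array([-.901,.433,0]);Z=np.array([0,0,1.])
def frame(x,z): x=x/np.linalg.norm(x);return R.from_matrix(np.c_[x,np.cross(z,x),z])
lying=frame(d,Z);c,s_=np.cos(np.radians(50)),np.sin(np.radians(50))
xr=np.array([-1,-.008,0]);seated=frame(c*xr+s_*Z,-s_*xr+c*Z)
seat=np.array([551.5,-161.4,0])-2*xr+106*Z
E
python3 - <<'E'
from seat import *
s=arm.state();print(s['width']*94,s['finger_force'])
p=np.array(s['ee_pos']);r=rot(s['tcp_rot'])
origin=np.array([510.3,-289.3,14])-31.5*d
gp=lying.inv().apply(p+78*r.as_matrix()[:,2]-origin);tp=lying.inv()*r
print("grasp in pip",gp.round(1))
q=seated*tp;S=seated.as_matrix()
P=lambda dx,dz:seat+S[:,0]*dx+S[:,2]*dz+seated.apply(gp)
up=p+78*r.as_matrix()[:,2]+[-10,0,110]
plan([(up,r),(P(4,70),q),(P(4,0),q)]);print(q.as_matrix().round(3))
E
```

```text
33.80137515974194 19.991404116153717
grasp in pip [-3.   0.8  9.5]
rows 3 xyz [-0.083  0.     0.917] dr [0. 0. 0.] tot mm [-10.   0. 110.] tcp [ 496.  -288.1  201.1] totdeg [0. 0. 0.]
rows 12 xyz [0.301 0.264 0.062] dr [0.183 0.82  0.407] tot mm [144.5 126.6  30. ] tcp [ 640.6 -161.4  231.1] totdeg [11.  49.2 24.4]
rows 2 xyz [-0.67  -0.005 -0.562] dr [0. 0. 0.] tot mm [-53.6  -0.4 -45. ] tcp [ 586.9 -161.9  186.1] totdeg [0. 0. 0.]
[[-0.939 -0.007 -0.344]
 [-0.006  1.    -0.003]
 [ 0.344 -0.001 -0.939]]
```

Call:
play_rows(dr=[[0,0,0],[0,0,0],[0,0,0],[0,0,0],[0,0,0],[0,0.5,0],[0,0.8,0],[0,0.8,0],[0,0,0]], xyz=[[-0.04,0,0.4],[-0.04,0,0.7],[-0.04,0,0.9],[-0.04,0,0.9],[-0.04,0,0.9],[0,0,0.3],[0,0,0],[0,0,0],[0,0,0]], grip=[-1,-1,-1,-1,-1,-1,-1,-1,-1])

```text
time_s: 7.28
ee_pos: [499.5, -288.7, 255.7]
tcp_rot: [0.164, 0.208, 0.961, -0.078]
contact_force: [0.4, -0.3, -1.7]
width: 0.364
finger_force: 20.0
```

```bash
cat > go.py <<'E'
from seat import *
s=arm.state();print(s['width']*94,s['finger_force'],s['joint_pos'].round(2),s['contact_force'].round(1))
gp=np.array([-3,0,9.5])
p0_=np.array([506,-288.1,91.1]);r0=rot([.251,.215,.942,-.057])
tp=lying.inv()*r0
q=seated*tp;S=seated.as_matrix()
P=lambda dx,dz,up=0:seat+S[:,0]*dx+S[:,2]*dz+seated.apply(gp)+[0,0,up]
E
python3 - <<'E'
from go import *
plan([(P(4,70,50),q),(P(4,70),q),(P(4,0),q)])
E
```

```text
34.239875239047215 19.98657613992691 [-0.64  0.17  1.82 -0.01  0.78 -1.78] [ 0.4 -0.3 -1.7]
rows 10 xyz [0.353 0.32  0.064] dr [0.263 0.779 0.459] tot mm [141.1 128.   25.4] tcp [ 640.6 -160.7  281.1] totdeg [13.1 39.  22.9]
rows 2 xyz [ 0.     0.    -0.625] dr [0. 0. 0.] tot mm [  0.   0. -50.] tcp [ 640.6 -160.7  231.1] totdeg [0. 0. 0.]
rows 2 xyz [-0.67  -0.005 -0.562] dr [0. 0. 0.] tot mm [-53.6  -0.4 -45. ] tcp [ 587.  -161.1  186.1] totdeg [0. 0. 0.]
```

Call:
play_rows(dr=[[0.26,0.78,0.46],[0.26,0.78,0.46],[0.26,0.78,0.46],[0.26,0.78,0.46],[0.26,0.78,0.46],[0.26,0.78,0.46],[0.26,0.78,0.46],[0.26,0.78,0.46],[0.26,0.78,0.46],[0.26,0.78,0.46],[0,0,0],[0,0,0]], xyz=[[0.35,0.32,0.06],[0.35,0.32,0.06],[0.35,0.32,0.06],[0.35,0.32,0.06],[0.35,0.32,0.06],[0.35,0.32,0.06],[0.35,0.32,0.06],[0.35,0.32,0.06],[0.35,0.32,0.06],[0.35,0.32,0.06],[0,0,0],[0,0,0]], grip=[-1,-1,-1,-1,-1,-1,-1,-1,-1,-1,-1,-1])

```text
time_s: 8.28
ee_pos: [639.0, -159.6, 275.8]
tcp_rot: [-0.176, -0.004, 0.984, -0.001]
contact_force: [-0.5, -1.1, -0.8]
width: 0.362
finger_force: 20.0
```

Run:
```python
from go import *
plan([(P(4,70),q)]);snap('w8')
```

```text
34.047865283613106 19.986215829849243 [-0.3   0.58  1.12 -0.11  1.78 -1.89] [-0.5 -1.1 -0.8]
rows 2 xyz [ 0.021 -0.013 -0.559] dr [-0.002 -0.014 -0.008] tot mm [  1.7  -1.1 -44.7] tcp [ 640.6 -160.7  231.1] totdeg [-0.  -0.1 -0.1]
```

Call:
play_rows(dr=[[0,0,0],[0,0,0],[0,0,0],[0,0,0],[0,0,0],[0,0,0],[0,0,0]], xyz=[[0.02,-0.01,-0.56],[0.02,-0.01,-0.56],[-0.4,0,-0.34],[-0.4,0,-0.34],[-0.4,0,-0.34],[0,0,0],[0,0,0]], grip=[-1,-1,-1,-1,-1,-1,-1])

```text
time_s: 8.92
ee_pos: [590.1, -161.6, 193.8]
tcp_rot: [-0.176, -0.002, 0.984, -0.001]
contact_force: [-0.3, 0.5, -0.9]
width: 0.358
finger_force: 20.0
```

Run:
```python
from go import *
plan([(P(4,0),q)])
```

```text
33.64897649961245 19.986495673656464 [-0.33  0.56  1.37 -0.11  1.55 -1.88] [-0.3  0.5 -0.9]
rows 1 xyz [-0.077  0.011 -0.192] dr [ 0.016 -0.016  0.023] tot mm [-3.1  0.4 -7.7] tcp [ 587.  -161.1  186.1] totdeg [ 0.1 -0.1  0.1]
```

Call:
play_rows(dr=[[0,0,0],[0,0,0],[0,0,0],[0,0,0]], xyz=[[-0.05,0.01,-0.09],[-0.05,0,-0.09],[0,0,0],[0,0,0]], grip=[-1,-1,-1,-1])

```text
time_s: 9.25
ee_pos: [587.9, -160.7, 186.2]
tcp_rot: [-0.175, -0.003, 0.984, -0.002]
contact_force: [0.1, -0.5, -0.1]
width: 0.361
finger_force: 20.0
```

Run:
```python
from go import *
plan([(P(4,0),q)]);print(s['ft_torque'])
```

```text
33.91617830697707 19.98705893754959 [-0.33  0.56  1.38 -0.11  1.53 -1.88] [ 0.1 -0.5 -0.1]
rows 1 xyz [-0.023 -0.01  -0.002] dr [ 0.023 -0.008  0.004] tot mm [-0.9 -0.4 -0.1] tcp [ 587.  -161.1  186.1] totdeg [ 0.1 -0.   0. ]
[ 0.0024492  -0.25025663 -0.03898326]
```

Call:
play_rows(dr=[[0,0,0],[0,0,0],[0,0,0]], xyz=[[-0.02,0,-0.07],[-0.02,0,-0.05],[0,0,0]], grip=[-1,-1,-1])

```text
time_s: 9.5
ee_pos: [588.6, -160.8, 184.6]
tcp_rot: [-0.172, -0.003, 0.985, -0.003]
contact_force: [4.8, 0.2, 12.9]
width: 0.362
finger_force: 20.0
```

Contact at about 14 N, so it is seated. I'll release it.

Call:
play_rows(dr=[[0,0,0],[0,0,0],[0,0,0],[0,0,0],[0,0,0],[0,0,0],[0,0,0],[0,0,0]], xyz=[[0,0,0.02],[0,0,0],[0,0,0],[0,0,0],[0,0,0],[0,0,0],[0,0,0],[0,0,0]], grip=[-0.15,0,0.15,0.15,0.15,0.15,0.15,0.15])

```text
time_s: 10.17
ee_pos: [586.0, -160.6, 181.7]
tcp_rot: [-0.176, -0.003, 0.984, -0.001]
contact_force: [1.0, -0.1, 0.5]
width: 0.575
finger_force: 0.0
```

Call:
play_rows(dr=[[0,0,0],[0,0,0],[0,0,0],[0,0,0],[0,0,0],[0,0,0]], xyz=[[0.17,0,0.47],[0.3,0,0.8],[0.3,0,0.8],[0.3,0,0.8],[0,0,0],[0,0,0]], grip=[0.15,0.15,0.15,0.15,0.15,0.15])

```text
time_s: 10.67
ee_pos: [629.8, -160.8, 298.4]
tcp_rot: [-0.174, -0.003, 0.985, -0.002]
contact_force: [0.4, -1.1, -1.2]
width: 0.575
finger_force: 0.0
```

Run:
```python
from go import *
_,m,f=snap('w9')
f2=arm.grab_frame("top")[:,:,::-1];cv2.imwrite('pics/top1.png',f2);f3=arm.grab_frame("scene")[:,:,::-1];cv2.imwrite('pics/scene1.png',f3)
o=lambda x,y,z:seat+seated.apply([x,y,z])
for n,pt in(("head top corners",(90,17,14)),("",(90,-17,14)),("shoulder",(-30,17,14)),("",(-30,-17,14)),("hook arm out",(36,38,6)),("lip end",(12,38,6)),("button",(107,0,8))): print(n,proj(m,o(*pt)).round(0))
print(proj(arm.camera_model('top'),[o(90,0,14),o(-30,0,14),o(107,0,0)]).round(),proj(arm.camera_model('scene'),[o(90,0,14),o(-30,0,14)]).round())
a=f;b=cv2.resize(f2[225:325,330:410],None,fx=3,fy=3);c=cv2.resize(f3[200:290,340:420],None,fx=3,fy=3)
out=np.zeros((480,800,3),np.uint8);out[:,:560]=f[:,40:600];out[:240,560:800]=b[:240];out[240:480,560:800]=c[:240];cv2.imwrite('pics/c5.png',out)
```

```text
54.08944567672463 0.0 [-0.31  0.55  1.11 -0.11  1.81 -1.89] [ 0.4 -1.1 -1.2]
head top corners [[287. 128.]]
 [[347. 128.]]
shoulder [[296. 270.]]
 [[339. 270.]]
hook arm out [[262. 196.]]
lip end [[265. 223.]]
button [[317.  94.]]
[[382. 246.]
 [380. 238.]
 [382. 252.]] [[372. 203.]
 [356. 215.]]
```

View pics/c5.png

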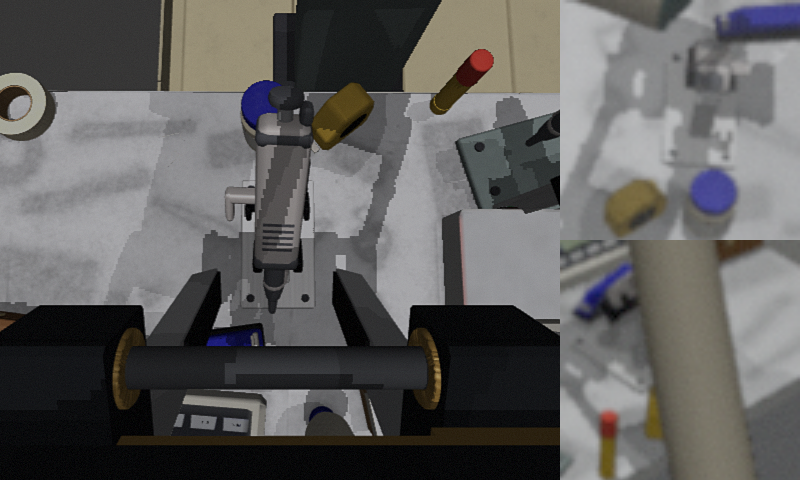

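The pipette is seated: handle from (283,140) to shoulder (277,268) in the crop, head up, with a skew of a few degrees, and both fingers are clear. Next I measure the skew and move to view the rack.

Run:
```python
from go import *
m,f=load('w9');g=cv2.cvtColor(f,cv2.COLOR_BGR2GRAY)
for v in(150,160,180,215,235,250,262): print(v,g[v,280:364:2])
w=tool([np.sin(np.radians(25))*np.cos(.17),-np.sin(np.radians(25))*np.sin(.17),-np.cos(np.radians(25))],[np.sin(.17),np.cos(.17),0])
z=w.as_matrix()[:,2]
p=s['ee_pos']+np.array([0,0,100]);r=rot(s['tcp_rot'])
plan([(np.array([345,165,420])+78*z,w)],(p,r))
```

```text
54.04469793705815 0.0 [-0.31  0.55  1.12 -0.11  1.81 -1.89] [ 0.6 -0.  -0.5]
150 [119 115 120 122 114 118 123  85  68  98 104 108 116 119 121 123 124  72
  71  73  72  74  72  71  68  71  76  85  83  82  82  80  78  86 107  73
 102 150 148  95 138 137]
160 [119 124 124 123 118 113 120 137  68  97 106 109 120 123 123 113  69  72
  74  72  70  70  70  71  72  82  83  84  82  85  83  91 117 107  79  90
 142 136 136 139 139 138]
180 [148 135 114 113 120 136 140 132  73 106 105 112 119  70  70  71  71  72
  69  72  70  87  84  84  83  81  87  82  97 132 122 114 109  64  74 127
 152 164 165 161 165 164]
215 [131 136  92   8   5   7 175 154  82  99  69  72  70  82  82  79  85  84
  86  83  88  84  83  82 130 132 133 129 122 115 103  67   9  10  12 174
 164 133 154 156 157 154]
235 [ 65  80  94  92  91  93  93  75  64  74  76  78  86  87  83  81  85  85
  85  97 139 140 136 137 136 135 136 122 111 103 107 169 166 167 166 164
 169 103  83  80  83  81]
250 [ 75  84  95  94  93  98  82  29  62  64  67  48  31  30  31  33  38  33
  32  33  32  32  34  32  33  29  79  79  72  50   1  74 119 116 119 118
 116  81 101  99 101 103]
262 [ 81  83  96  94  93  97  59  25  33  35  35  69  82  85  84  83  83  80
  82  82  81  84  85  87  86  78  48  42  36  11   1  36 120 121 117 121
 120  86 100 104 101 105]
rows 12 xyz [-0.589  0.678  0.052] dr [-0.061 -0.755 -0.159] tot mm [-282.9  325.4   24.9] tcp [345. 165. 420.] totdeg [ -3.7 -45.3  -9.6]
```

Call:
play_rows(dr=[[0,0,0],[0,0,0],[0,0,0]], xyz=[[0,0,0.9],[0,0,0.9],[0,0,0.7]], grip=[0.15,0.15,0.15])

```text
time_s: 11.07
ee_pos: [628.0, -160.6, 396.9]
tcp_rot: [-0.177, -0.003, 0.984, -0.001]
contact_force: [0.1, 0.4, 0.3]
width: 0.573
finger_force: 0.0
```

Call:
play_rows(dr=[[-0.06,-0.76,-0.16],[-0.06,-0.76,-0.16],[-0.06,-0.76,-0.16],[-0.06,-0.76,-0.16],[-0.06,-0.76,-0.16],[-0.06,-0.76,-0.16],[-0.06,-0.76,-0.16],[-0.06,-0.76,-0.16],[-0.06,-0.76,-0.16],[-0.06,-0.76,-0.16],[-0.06,-0.76,-0.16],[-0.06,-0.76,-0.16]], xyz=[[-0.6,0.68,0.05],[-0.6,0.68,0.05],[-0.6,0.68,0.05],[-0.6,0.68,0.05],[-0.6,0.68,0.05],[-0.6,0.68,0.05],[-0.6,0.68,0.05],[-0.6,0.68,0.05],[-0.6,0.68,0.05],[-0.6,0.68,0.05],[-0.6,0.68,0.05],[-0.5,0.68,0.05]], grip=[0.15,0.15,0.15,0.15,0.15,0.15,0.15,0.15,0.15,0.15,0.15,0.15])

```text
time_s: 12.07
ee_pos: [342.0, 165.3, 419.3]
tcp_rot: [0.22, 0.085, 0.972, -0.018]
contact_force: [0.3, -0.6, -1.1]
width: 0.577
finger_force: 0.0
```

Call:
play_rows(dr=[[0,0,0],[0,0,0]], xyz=[[0,0,0],[0,0,0]], grip=[0.15,0.15])

```text
time_s: 12.23
ee_pos: [341.6, 168.0, 419.2]
tcp_rot: [0.219, 0.078, 0.973, -0.018]
contact_force: [0.4, 0.6, 0.1]
width: 0.574
finger_force: 0.0
```

```bash
python3 -c "
from h import *
s,m,f=snap('r1');print(s['time_s'],s['ee_pos'],s['joint_pos'],s['tcp_rot'])"
```

```text
12.2333 [341.62934985 168.00342371 419.24973018] [ 0.46938872 -0.22538184  1.81039335 -0.27415493  1.20461865 -0.88786935] [ 0.21853801  0.07824975  0.97251882 -0.01803513]
```

Call:
play_rows(dr=[[0,0,0],[0,0,0],[0,0,0],[0,0,0]], xyz=[[-0.1,-0.8,0.1],[-0.1,-0.8,0.1],[0,0,0],[0,0,0]], grip=[0.15,0.15,0.15,0.15])

```text
time_s: 12.62
ee_pos: [337.9, 98.1, 428.3]
tcp_rot: [0.219, 0.089, 0.972, -0.02]
contact_force: [0.3, -0.5, -0.6]
width: 0.574
finger_force: 0.0
```

```bash
python3 -c "
from h import *
s,m,f=snap('r2');print(s['time_s'],s['ee_pos'])
a=load('r1')[1][60:360];b=f[60:360]
# white, bright blobs
cv2.imwrite('pics/c6.png',np.vstack([a,b]))
for p in([475,150,160],[487,216,160],[463,84,160]):
  print([proj(load(n)[0],p).round().tolist() for n in('r1','r2')])"
```

```text
12.6167 [337.94331586  98.11548478 428.32105166]
[[[321.0, 229.0]], [[394.0, 215.0]]]
[[[389.0, 230.0]], [[462.0, 215.0]]]
[[[252.0, 227.0]], [[325.0, 215.0]]]
```

View pics/c6.png

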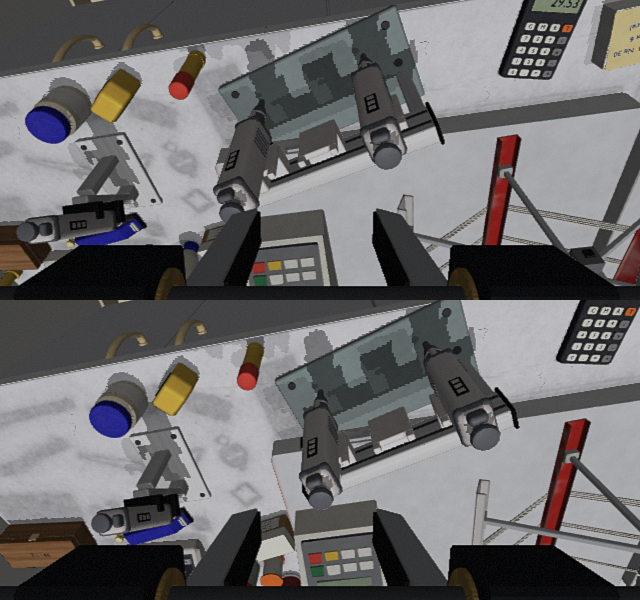

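The free hanger's plate is at (320,140) of the upper r1 crop and (390,430) in the lower r2 one, with neighbours on either side. The pipette in the rest shows at lower left. I'll check it by projection.

Run:
```python
from go import *
o=lambda x,y,z:seat+seated.apply([x,y,z])
for n in('r1','r2'):
    m,f=load(n)
    print(n,'(crop rows: minus 60 / plus 240)',proj(m,[o(107,0,0),o(90,0,0),o(0,0,0),o(-30,0,0),o(-100,0,0),o(20,38,0)]).round().tolist(), 'foot corners',proj(m,[[487,-198,8],[487,-125,8],[616,-125,8],[616,-198,8]]).round().tolist())
a=load('r1')[1][190:250,250:390];b=load('r2')[1][170:250,320:470]
g=cv2.cvtColor(a,cv2.COLOR_BGR2GRAY)
print(g[0:46:3,34:104:3])
```

```text
54.28332379592183 0.0 [ 0.23 -0.3   1.84 -0.18  1.2  -1.13] [ 0.7 -0.4  0.6]
r1 (crop rows: minus 60 / plus 240) [[19.0, 292.0], [33.0, 290.0], [91.0, 282.0], [106.0, 280.0], [135.0, 277.0], [52.0, 287.0]] foot corners [[74.0, 202.0], [123.0, 194.0], [161.0, 264.0], [118.0, 269.0]]
r2 (crop rows: minus 60 / plus 240) [[94.0, 283.0], [105.0, 282.0], [150.0, 276.0], [162.0, 274.0], [185.0, 271.0], [114.0, 281.0]] foot corners [[128.0, 197.0], [177.0, 189.0], [210.0, 258.0], [166.0, 264.0]]
[[107 104 108 104 119 122 118  93  68  64  69  69  72  69  71  69  69  67
   69 156 157 153 111  80]
 [106 125 118 122 120  98  69  71  68  68  70  69  69  71  70  68  71  64
   68  97  75  76  77  77]
 [123 119 121 122 123  85  69  70  70  68  72  69  69  70  72  68  72  67
  138  70  77  77  65  67]
 [123  91  75  69  67  71  70  69  73  70  70  67  72  69  71  72  68  69
  193  66  68  71  27  17]
 [ 78  77  81  77  75  71  72  67  68  70  71  72  70  71  69  72  70  73
  196 141  65  26  64  68]
 [ 76  75  74  73  69  70  72  73  70  70  71  68  69  64  67  99  66  72
  193 187  65  65  68  68]
 
[... 309 characters left out ...]
68 167 169  74  80  71 142 188 185 169 184 188 188 192 183  55  10
   43  71  65  63  88 151]
 [ 74  65  60  61  33  69  76  66  73 192 188 191 196  71  12  27  67  66
   61  72 130 166 189 188]
 [ 63  69  23  29  64 194 192 101  66 191 180  15  13  51  66  62  62 113
  159 186 186 188 187 189]
 [148  69  67  66  67 128 194  96  36  10  40  63  66  63  83 146 175 182
  185 183 186 186 184 185]
 [189  70  67  70  68  51  12  22  65  65  62  68 126 167 184 185 182 187
  187 186 182 182 177 179]
 [190 185  68  17  15  52  66  61  62 106 154 182 185 181 184 187 184 183
  181 180 182 179 178 179]
 [ 73   5  28  66  64  61  81 136 173 183 183 185 186 187 183 184 180 180
  178 177 180 154 163 167]]
```

Run:
```python
from h import *
for n,u0,u1,v0,v1 in(('r1',280,352,176,236),('r2',350,424,160,222)):
    g=cv2.cvtColor(load(n)[1],cv2.COLOR_BGR2GRAY)
    print(n,u0);
    for v in range(v0,v1): print(v,''.join(' .:-=+*#%@'[min(9,int(x)//21)] for x in g[v,u0:u1]))
```

```text
r1 280
176 --------::::::::::::-+++++++++=++++++++=++==+=++++++++++++++++++++++++++
177 --------:::::::::-++++=+++++=+++++=++++++==++=++++++++++++++++++++++++++
178 --------:::::::-+++++++++++=++=++=+++=+=+=++++++++++++++++++++++++++++++
179 ----:::::::-++++++++++++++++=++++=+====+++++++++++++==++++++++++++++++++
180 ---::::::::-++++++=+++++++++==+=+=====+++++++++++-=---=+++++++++++++++++
181 ::::::-+++++++=++++++++++=+==++=+=+=+++++++++++=-------=+*++++++++++++++
182 ::::::-++++++==+++++=++++====+=+++++++++++++==----------++++++++++++++++
183 ::-++++++++==+=++++++=++=====+++++++++++++=-------------=+++++++++++++++
184 ::-++++++++=+++=++++=+===++==+++*+*+++++=--------------:=++++++++++++++*
185 +++++++++++=++++++=+++=+==++++++++*++-=----------------:-=+++++++++=+*##
186 ++=+++++=++=++++=+===++=+++++++*+++=---------------------=+++++++++*####
187 =+=+=+++===+++++=+==++++++++++++-=------------------------=++++=+#######
188 ==+=+=+++==++=++++==++++++++*+=----------------------------++++#########
189 ++=+===++=+===+++++++++++++==------------------------------+###########*
190 ===++++=+=+
[... 7731 characters left out ...]
:-----------------=#@@%=.   .:-------:---=+*##%%@@%%%%%%%%@%@@@%%%%%
214 @@#=--------------------::--.  ..:------:----+*##%%%@%%%%%%%%%@@@%%%%%%%%%
215 @@%*-------------------.     .:-------:---=**##%%@@@@%%%%%%@@@@@%%%%%%%%%%
216 @@%#=---------------:.    ..:-----::---=+*##%%%%%%%%%%%@%@@@@%%%%%%%%%%%%%
217 @@@%*------------:.     .:------:----+*##%%%%%%@%%%%%@@@@@%%%%%%%%%%%%%%%%
218 @@@@#=:--------..    .::-------:--=+*##%%%%@%%%%%%%@@%%@%%%%%%%%%%%%%%%%%%
219 @@@@%*------:.    .::--------:--+*##%%%%%%%%%%%%%@@@%@%%%%%%%%%%%%%%%%%%%%
220 @@@@@%=---.     .:-------::--=+*##%%%%%%%%%%%%%@@%%%%%%%%%%%%%%%%%%%%%%##%
221 @@@@@%+:..   ..:----------=+*##%%%%%%%%%%%%%%@@@%%%%%%%%%%%%%%%%%%%%%#%%%%
```

Run:
```python
from h import *
a,b=load('r1')[0],load('r2')[0]
pts={"earL":((302,224),(377.5,210.5)),"earR":((334.5,211),(411,197)),
"tip near L":((304.5,216),(379,203)),"corner far L":((311.5,223.5),(382,210)),"near R":((328.5,206),(405,192)),"plate bottomL":((299,198),(368,186)),"front tall corner R":((334.5,180.5),(403.5,167.5)),"plate botL2":((299,193),(368,180))}
for k,(p,q) in pts.items():
    P=tri([a,b],[p,q]);print(k,P.round(1),(proj(a,P)-p).round(1),(proj(b,P)-q).round(1))
L=cast(a,[(302,224),(334.5,211)],169);print("r1@169",L.round(1),np.linalg.norm(L[1]-L[0]))
L=cast(b,[(377.5,210.5),(411,197)],169);print("r2@169",L.round(1),np.linalg.norm(L[1]-L[0]))
```

```text
earL [461.7 134.2 166.8] [[-0.  -0.1]] [[0.  0.1]]
earR [453.7 166.4 164.4] [[0.  0.1]] [[-0.  -0.1]]
tip near L [459.1 136.9 158.2] [[0.  0.1]] [[-0.  -0.1]]
corner far L [478.1 140.2 144.4] [[-0.1 -0.4]] [[0.1 0.4]]
near R [448.9 161.5 161.9] [[0. 0.]] [[-0. -0.]]
plate bottomL [460.6 129.9 122. ] [[0. 0.]] [[-0. -0.]]
front tall corner R [451.1 168.5 112.8] [[-0.  -0.1]] [[0.  0.1]]
plate botL2 [455.3 130.7 119.9] [[-0.1 -0.4]] [[0.1 0.4]]
r1@169 [[460.2 134.6 169. ]
 [450.4 166.7 169. ]] 33.52227558670155
r2@169 [[460.1 134.1 169. ]
 [450.6 165.6 169. ]] 32.931518306998356
```

Run:
```python
from h import *
a,b=load('r1')[0],load('r2')[0]
for n,p,q in(("pipR",(232,269),(320,255)),("pipL",(388,214),(485,195))):
    print(n,tri([a,b],[p,q]).round(1),cast(a,p,239)[0].round(1),cast(b,q,239)[0].round(1))
# rail: black line points r1/r2 at fit; cast rail front line direction at z~170
for m,pts in((a,[(290,235),(345,201)]),(b,[(354,221),(420,185)])):
    P=cast(m,pts,165);d=P[1]-P[0];print(P.round(1).tolist(),np.degrees(np.arctan2(d[1],d[0]))-90)
m=arm.camera_model('top');P=cast(m,[(232,257),(307,244)],170);d=P[0]-P[1];print('top rail',P.round(0).tolist(),np.degrees(np.arctan2(d[1],d[0]))-90)
```

```text
pipR [451.8  80.  230.9] [444.6  83.6 239. ] [445.3  81.2 239. ]
pipL [416.1 208.1 232.2] [411.2 207.3 239. ] [411.2 205.4 239. ]
[[474.2, 120.0, 165.0], [443.8, 177.3, 165.0]] 27.97477464598107
[[471.1, 110.8, 165.0], [441.8, 174.8, 165.0]] 24.60468963950018
top rail [[440.0, 254.0, 170.0], [501.0, 50.0, 170.0]] 16.425128325538196
```

The ear tops are 33 mm apart at z≈167, as they should be, and the neighbours' buttons agree. So the hanger is at (455.3,150.2) with yaw about 16°. Now I'll plan the regrasp at the head.

```bash
cat > re.py2 <<'E'
E
rm re.py2
cat > hang.py <<'E'
from seat import *
al=np.radians(25)
tin=R.from_matrix(np.c_[np.cross([0,0,1],[-np.cos(al),np.sin(al),0]),[0,0,1],[-np.cos(al),np.sin(al),0]])  # tool axes in pipette frame
seatA=seated*R.from_rotvec([0,0,-.032]); oA=seat+seated.apply([0,-1,0])
gp=np.array([70,0,0]);qa=seatA*tin
G=oA+seatA.apply(gp);zp=seatA.as_matrix()[:,2]
yaw=np.radians(16.3);rx=np.array([np.cos(yaw),np.sin(yaw),0])
hang=R.from_matrix(np.c_[Z,rx,np.cross(Z,rx)]);H=np.array([455.3,150.2,160])
qh=hang*tin
def HP(x,y,z): return H+rx*x+np.cross(Z,rx)*y+Z*z
E
python3 - <<'E'
from hang import *
s=arm.state();print(qa.as_matrix().round(2).tolist(),G.round(1))
tz=qa.as_matrix()[:,2]
plan([(G-tz*110+[0,0,40],qa),(G-tz*70,qa),(G,qa)])
E
```

```text
[[0.28, 0.77, 0.58], [0.89, 0.01, -0.45], [-0.35, 0.64, -0.68]] [ 508.5 -158.5  159.6]
rows 18 xyz [ 0.086 -0.242 -0.139] dr [ 0.297 -0.378 -0.848] tot mm [  62.1 -173.9 -100.1] tcp [400.  -74.5 328.1] totdeg [ 26.7 -34.1 -76.4]
rows 2 xyz [ 0.289 -0.223 -0.842] dr [0. 0. 0.] tot mm [ 23.1 -17.9 -67.3] tcp [423.1 -92.4 260.8] totdeg [0. 0. 0.]
rows 2 xyz [ 0.505 -0.391 -0.598] dr [0. 0. 0.] tot mm [ 40.4 -31.3 -47.8] tcp [ 463.5 -123.7  212.9] totdeg [0. 0. 0.]
```

Call:
play_rows(dr=[[0.3,-0.38,-0.85],[0.3,-0.38,-0.85],[0.3,-0.38,-0.85],[0.3,-0.38,-0.85],[0.3,-0.38,-0.85],[0.3,-0.38,-0.85],[0.3,-0.38,-0.85],[0.3,-0.38,-0.85],[0.3,-0.38,-0.85]], xyz=[[0.09,-0.24,0],[0.09,-0.24,0],[0.09,-0.24,0],[0.09,-0.24,0],[0.09,-0.24,0],[0.09,-0.24,0],[0.09,-0.24,0],[0.09,-0.24,0],[0.09,-0.24,0]], grip=[0.15,0.15,0.15,0.15,0.15,0.15,0.15,0.15,0.15])

```text
time_s: 13.42
ee_pos: [370.0, 15.1, 427.9]
tcp_rot: [0.329, 0.423, 0.843, 0.035]
contact_force: [-0.8, 0.3, -0.8]
width: 0.576
finger_force: 0.0
```

Call:
play_rows(dr=[[0.3,-0.38,-0.85],[0.3,-0.38,-0.85],[0.3,-0.38,-0.85],[0.3,-0.38,-0.85],[0.3,-0.38,-0.85],[0.3,-0.38,-0.85],[0.3,-0.38,-0.85],[0.3,-0.38,-0.85],[0.25,-0.36,-0.83],[0,0,0],[0,0,0]], xyz=[[0.09,-0.24,-0.2],[0.09,-0.24,-0.2],[0.09,-0.24,-0.3],[0.09,-0.24,-0.3],[0.09,-0.24,-0.3],[0.08,-0.24,-0.3],[0.08,-0.24,-0.3],[0.08,-0.24,-0.3],[0.08,-0.24,-0.3],[0,0,0],[0,0,0]], grip=[0.15,0.15,0.15,0.15,0.15,0.15,0.15,0.15,0.15,0.15,0.15])

```text
time_s: 14.33
ee_pos: [400.4, -70.8, 327.3]
tcp_rot: [0.391, 0.697, 0.596, 0.081]
contact_force: [-0.6, 0.7, -0.2]
width: 0.578
finger_force: 0.0
```

Run:
```python
from hang import *
s=arm.state();print(s['time_s'],s['joint_pos'].round(2))
tz=qa.as_matrix()[:,2]
plan([(G-tz*70,qa),(G,qa)])
```

```text
14.3333 [-0.04 -0.21  2.2  -0.84  0.61  0.69]
rows 2 xyz [ 0.284 -0.27  -0.832] dr [ 0.045 -0.012 -0.038] tot mm [ 22.7 -21.6 -66.6] tcp [423.1 -92.4 260.8] totdeg [ 0.4 -0.1 -0.4]
rows 2 xyz [ 0.505 -0.391 -0.598] dr [0. 0. 0.] tot mm [ 40.4 -31.3 -47.8] tcp [ 463.5 -123.7  212.9] totdeg [0. 0. 0.]
```

Call:
play_rows(dr=[[0.04,0,-0.04],[0.04,0,-0.04],[0,0,0],[0,0,0]], xyz=[[0.28,-0.27,-0.83],[0.28,-0.27,-0.83],[0,0,0],[0,0,0]], grip=[0.15,0.15,0.15,0.15])

```text
time_s: 14.67
ee_pos: [421.8, -92.4, 264.2]
tcp_rot: [0.39, 0.7, 0.593, 0.081]
contact_force: [1.2, -0.2, 0.7]
width: 0.575
finger_force: 0.0
```

Run:
```python
from hang import *
s,m,f=snap('g1');print(s['time_s'],s['joint_pos'].round(2))
plan([(G,qa)])
o=lambda *v:oA+seatA.apply(v)
print(proj(m,[o(107,0,0),o(90,-17,14),o(90,17,14),o(90,-17,-14),o(40,-17,14),o(40,-17,-14),o(36,38,6)]).round(0).tolist())
g=cv2.cvtColor(f,cv2.COLOR_BGR2GRAY)
for v in range(60,330,6): print(v,''.join(' .:-=+*#%@'[min(9,int(x)//21)] for x in g[v,200:440:3]))
```

```text
14.6667 [-0.12 -0.09  2.3  -1.14  0.43  0.99]
rows 2 xyz [ 0.515 -0.394 -0.659] dr [0.013 0.016 0.013] tot mm [ 41.2 -31.5 -52.7] tcp [ 463.5 -123.7  212.9] totdeg [0.1 0.2 0.1]
[[314.0, 298.0], [340.0, 253.0], [338.0, 296.0], [289.0, 253.0], [336.0, 204.0], [293.0, 204.0], [323.0, 263.0]]
60 %@@%%%%%%%%%@@@@@@@@@@@@@@@@@@%@@@@@@@@@@@@@@@@@@@@++++=   . -=============+=+==
66 %%@%%%@@@%@@@@@@@@@@@@@@@@@@@@%%@@@@@@@@@@@@@@@@@@@++++-  . :--============+==++
72 @@@@@@@@@@@@@@@@@@@@@@@@@@@@@@@@@@@@@@@@@@@@@@@@@@@++++=-  .:---=-==============
78 @@@@@@@@@@@@@@@@@@@@@@@@@@@@@@@@@@@@@@@@@@@@@@@@@@@@+++===##%+:-----===========+
84 %%%%@%@@@@@@@@@@@@@@@@@@@@@@@@@@@@@@@@@@@@@@@@@@@@@@@@@%####%%%%:--------=======
90 %%%%%%%%@@@@@@@@@@@@@@@@@@@@@@*@@@@@@@@@@@@@@%@@@%@@@%@#%%#%##%@@@#-:::------=--
96 %%%###%%%%%@@@@@@@@@@@@@@*==*%@@@%@@@@@@@@@%@%%%%%%@@@%%%#%%%%@%@@@%%###*-:-----
102 %%%#%%%####%%%%%@@===*%@@@@@@@=:%@@@@@@@@%@@%%##%#%%%@@@%@@%%%%%%%%%%##***%%#===
108 %@%##%%%%%%=-=*%%@@@@@@@@@@@@@::@@@@@@@%%@%%######%%%%%%%%%%##%%###%##==========
114 @@%%=-=*%%@@@@@@@@@@@@@@@@@@@@@@@@@@@@@@@@%####
[... 2308 characters left out ...]
:::::-::=---=======+
282 %#%%%%@%@-:::-:::+  =%%%###%%##.=:...:---:-:#@===+====-##@   :::-::::=+=--======
288 ####%%%%:::-:::::   -@%%########-.--------==--===+=+==----    :--::::::+===--===
294 ######=:::::::::    :%%%########%:---------=====+==+=-----     :::::::::=======-
300 %####:::::-:-:-     .@%##%#######=-:-----=--======+====+=-      ::-::::::-======
306 %%%*:-::::-::-      +%%%%%########=:.:--:..===+===+===+===       :::::-:::-=====
312 %%-::-::::::-      -@%%%##########=....-=::====-=++=======+       ::::::::::====
318 %::-::-:-::-       @%%%####%#####==.:...-%-======++-========      .:::::::-::-==
324 :::::-::::-       @%%%%##########==.......=======+=++=+=====       .:---:::::-:=
```

The head is centred between the fingers (columns 293–338, fingers 258–375), but joint 4 is almost at its limit. I'll change the grasp to close along the pipette's y, with the tool 15° off its axis, which keeps the wrist well conditioned.

```bash
cat > hang2.py <<'E'
from hang import *
b=np.radians(15);tz=[-np.cos(b),0,-np.sin(b)]
tin=R.from_matrix(np.c_[np.cross([0,1,0],tz),[0,1,0],tz])
qa=seatA*tin;qh=hang*tin
TZ=qa.as_matrix()[:,2]
E
python3 - <<'E'
from hang2 import *
print(qa.as_matrix().round(2).tolist(),G.round(1))
plan([(G-TZ*75+[0,0,50],qa),(G-TZ*70,qa),(G,qa)])
a,b_=load('r1')[0],load('r2')[0];print('bar',tri([a,b_],[(405,258),(482,242)]).round())
E
```

```text
[[0.91, -0.01, 0.42], [-0.0, -1.0, -0.03], [0.42, 0.02, -0.91]] [ 508.5 -158.5  159.6]
rows 19 xyz [ 0.028 -0.082  0.109] dr [ 0.671 -0.108 -0.666] tot mm [ 21.6 -62.1  82.6] tcp [ 443.9 -154.3  348.2] totdeg [ 63.8 -10.2 -63.3]
rows 2 xyz [ 0.026 -0.002 -0.682] dr [0. 0. 0.] tot mm [  2.1  -0.1 -54.5] tcp [ 446.  -154.4  293.7] totdeg [0. 0. 0.]
rows 2 xyz [ 0.37  -0.024 -0.793] dr [0. 0. 0.] tot mm [ 29.6  -1.9 -63.4] tcp [ 475.5 -156.4  230.3] totdeg [0. 0. 0.]
bar [499. 226. 190.]
```

```bash
sed -i 's/radians(15)/radians(7)/' hang2.py
python3 - <<'E'
from hang2 import *
print(cast(arm.camera_model('top'),[(237,235),(262,92)],190).round())
plan([(G-TZ*75+[0,0,50],qa),(G-TZ*70,qa),(G,qa)])
E
```

```text
[[ 500.  247.  190.]
 [1032.  244.  190.]]
rows 19 xyz [ 0.004 -0.082  0.095] dr [ 0.717 -0.173 -0.617] tot mm [  2.9 -62.2  72.2] tcp [ 425.2 -154.3  337.9] totdeg [ 68.1 -16.4 -58.6]
rows 2 xyz [ 0.034 -0.002 -0.677] dr [0. 0. 0.] tot mm [  2.7  -0.1 -54.2] tcp [ 427.9 -154.4  283.7] totdeg [0. 0. 0.]
rows 2 xyz [ 0.476 -0.024 -0.733] dr [0. 0. 0.] tot mm [ 38.1  -1.9 -58.7] tcp [ 466.  -156.4  225. ] totdeg [0. 0. 0.]
```

Call:
play_rows(dr=[[0,0,0],[0,0,0],[0.72,-0.17,-0.62],[0.72,-0.17,-0.62],[0.72,-0.17,-0.62],[0.72,-0.17,-0.62],[0.72,-0.17,-0.62],[0.72,-0.17,-0.62],[0.72,-0.17,-0.62],[0.72,-0.17,-0.62],[0.72,-0.17,-0.62],[0.72,-0.17,-0.62]], xyz=[[-0.4,0.3,0.8],[0,0,0.9],[0,-0.1,0],[0,-0.1,0],[0,-0.1,0],[0,-0.1,0],[0,-0.1,0],[0,-0.1,0],[0,-0.1,0],[0,-0.1,0],[0,-0.1,0],[0,-0.1,0]], grip=[0.15,0.15,0.15,0.15,0.15,0.15,0.15,0.15,0.15,0.15,0.15,0.15])

```text
time_s: 15.72
ee_pos: [407.1, -119.4, 335.3]
tcp_rot: [0.207, 0.907, 0.302, 0.207]
contact_force: [-0.3, -0.4, -1.3]
width: 0.581
finger_force: 0.0
```

Call:
play_rows(dr=[[0.72,-0.17,-0.62],[0.72,-0.17,-0.62],[0.72,-0.17,-0.62],[0.72,-0.17,-0.62],[0.72,-0.17,-0.62],[0.72,-0.17,-0.62],[0.72,-0.17,-0.62],[0.72,-0.17,-0.62],[0.72,-0.17,-0.62],[0,0,0],[0,0,0]], xyz=[[0.05,-0.1,0],[0.05,-0.1,0],[0.05,-0.1,0],[0.05,-0.1,0],[0.05,-0.1,0],[0.05,-0.1,0],[0.05,-0.1,0],[0.05,-0.1,0],[0.05,-0.1,0],[0,0,0],[0,0,0]], grip=[0.15,0.15,0.15,0.15,0.15,0.15,0.15,0.15,0.15,0.15,0.15])

```text
time_s: 16.63
ee_pos: [425.0, -156.3, 334.2]
tcp_rot: [0.011, 0.959, -0.002, 0.284]
contact_force: [-0.7, 0.2, -0.4]
width: 0.576
finger_force: 0.0
```

Run:
```python
from hang2 import *
s=arm.state();print(s['time_s'],s['joint_pos'].round(2))
plan([(G-TZ*70,qa),(G,qa)])
```

```text
16.6333 [-0.74 -0.14  2.01  0.48  0.87  0.6 ]
rows 2 xyz [ 0.036  0.023 -0.632] dr [-0.022  0.005 -0.008] tot mm [  2.9   1.9 -50.5] tcp [ 427.9 -154.4  283.7] totdeg [-0.2  0.  -0.1]
rows 2 xyz [ 0.476 -0.024 -0.733] dr [0. 0. 0.] tot mm [ 38.1  -1.9 -58.7] tcp [ 466.  -156.4  225. ] totdeg [0. 0. 0.]
```

Call:
play_rows(dr=[[0,0,0],[0,0,0],[0,0,0],[0,0,0],[0,0,0],[0,0,0]], xyz=[[0.04,0.02,-0.63],[0.04,0.02,-0.63],[0.32,-0.02,-0.49],[0.32,-0.02,-0.49],[0,0,0],[0,0,0]], grip=[0.15,0.15,0.15,0.15,0.15,0.15])

```text
time_s: 17.13
ee_pos: [453.6, -155.5, 242.5]
tcp_rot: [0.01, 0.959, -0.003, 0.282]
contact_force: [-0.3, -0.5, 0.6]
width: 0.573
finger_force: 0.0
```

Run:
```python
from hang2 import *
s,m,f=snap('g2');print(s['time_s'],s['joint_pos'].round(2),s['contact_force'].round(1))
plan([(G,qa)])
o=lambda *v:oA+seatA.apply(v)
print(proj(m,[o(107,0,0),o(90,17,14),o(90,-17,14),o(60,17,14),o(60,-17,14)]).round(0).tolist())
g=cv2.cvtColor(f,cv2.COLOR_BGR2GRAY)
for v in range(60,340,8): print(v,''.join(' .:-=+*#%@'[min(9,int(x)//21)] for x in g[v,200:440:3]))
```

```text
17.1333 [-0.68  0.    2.14  0.6   0.61  0.47] [-0.3 -0.5  0.6]
rows 1 xyz [ 0.309 -0.009 -0.459] dr [-0.072 -0.024 -0.011] tot mm [ 12.4  -0.3 -18.4] tcp [ 466.  -156.4  225. ] totdeg [-0.4 -0.1 -0.1]
[[318.0, 324.0], [357.0, 274.0], [278.0, 274.0], [352.0, 248.0], [284.0, 248.0]]
60 ###:::::::::.::-:-----::::::::......-*****++++*...........-=====================
68 ###*::::::::::::::-:-:::::::::......=+***++++**...........-======:===.=== =  =-=
76 ###=::::::::::::::::::::::::::.....+**###**++**..........:=======:=: .===.=..=.-
84 ########:..:==+=::::::::-:::::+==#########*++**...........========--=-=---------
92 #########-=#####::::::::::::::-##########**++**:=+++=-:........ ..... ..........
100 #########:#######:::::::::::::*******####**++**:=++++++..-+++=+++..-++-++++..-++
108 ##########:########::::::::::**************++**:................................
116 #########+:+****###=-.::::.  -********###*==**********************#*###*##+-::::
124 :::::::::::.*****#===:      --=******#####:.:::::::::::::::::----=-==++++*******
132 :::.........+****=============##########***+::::::::::
[... 1451 characters left out ...]
####################
276 ******##**+=======. -####*#:-#####################:: +*++*  -=======############
284 *********========   :#***+#:+***################**+.#-+*++   :========##########
292 *******========-    .***#*%:::::-*****=-+********++.%+*+++    .=========*#######
300 *****=========:      *****:--=-:.:::::---:::.+**+++.%+***+      -========+****#*
308 ###==========.      ##*###:::::.:--:----::---::+++=.=*****.      :=========+****
316 #==========-       ######*=:::::::::::::::::::::=-:--#*****.      .==========***
324 =--=-=====:       #######*#%*==::::::::::::::::+====##******.       -==========#
332 ====-====.       *#######+####++=::::::::::::-####=###*******        :==========
```

The head is centred between the fingers (281–350 against finger edges 262–377). I'll go in the last 22 mm and grip.

Call:
play_rows(dr=[[-0.05,0,0],[0,0,0],[0,0,0],[0,0,0]], xyz=[[0.16,0.02,-0.24],[0.16,0.01,-0.2],[0,0,0],[0,0,0]], grip=[0.15,0.15,0.15,0.15])

```text
time_s: 17.52
ee_pos: [466.3, -155.5, 226.0]
tcp_rot: [0.013, 0.959, -0.003, 0.283]
contact_force: [-0.4, 0.0, -0.8]
width: 0.577
finger_force: 0.0
```

Call:
play_rows(dr=[[0,0,0],[0,0,0],[0,0,0],[0,0,0],[0,0,0],[0,0,0]], xyz=[[0,0,0],[0,0,0],[0,0,0],[0,0,0],[0,0,0],[0,0,0]], grip=[-1,-1,-1,-1,-1,-1], squeeze=25)

```text
time_s: 18.02
ee_pos: [466.2, -156.1, 225.2]
tcp_rot: [0.013, 0.959, -0.004, 0.283]
contact_force: [-2.9, -1.0, 4.2]
width: 0.365
finger_force: 25.0
```

Run:
```python
from hang2 import *
s=arm.state();r=rot(s['tcp_rot']);g=s['ee_pos']+78*r.as_matrix()[:,2]
print(s['time_s'],s['width']*94,s['finger_force'],s['contact_force'].round(1),"grasp in pip",seatA.inv().apply(g-oA).round(1),s['joint_pos'].round(2))
print('z_pip',zp.round(2),'rot err deg',np.degrees((r*qa.inv()).as_rotvec()).round(1))
```

```text
18.0167 34.3364571052492 24.95028018951416 [-2.9 -1.   4.2] grasp in pip [70.1 -0.3  0.1] [-0.65  0.04  2.15  0.63  0.55  0.45]
z_pip [0.77 0.01 0.64] rot err deg [ 0.1  0.1 -0.1]
```

Call:
play_rows(dr=[[0,0,0],[0,0,0],[0,0,0],[0,0,0],[0,0,0],[0,0,0],[0,0,0]], xyz=[[0.2,0,0.18],[0.4,0,0.35],[0.5,0,0.45],[0.5,0,0.45],[0,0,0.9],[0,0,0.9],[0,0,0.5]], grip=[-1,-1,-1,-1,-1,-1,-1])

```text
time_s: 18.6
ee_pos: [531.2, -155.7, 377.3]
tcp_rot: [0.013, 0.959, -0.004, 0.284]
contact_force: [1.0, 0.4, -0.6]
width: 0.362
finger_force: 25.0
```

Run:
```python
from hang2 import *
s=arm.state();print(s['time_s'],s['width']*94,s['contact_force'].round(1),s['joint_pos'].round(2))
W=lambda x,z:(HP(x,0,z)+hang.apply([70,0,0]),qh)
plan([W(-130,110),W(-130,40),W(-24.5,40),W(-24.5,-28)]);print(qh.as_matrix().round(2).tolist())
```

```text
18.6 33.98446655560232 [ 1.   0.4 -0.6] [-0.55 -0.01  1.78  0.35  0.88  0.87]
rows 23 xyz [-0.221  0.303  0.044] dr [-0.312  0.253  0.884] tot mm [-203.3  278.6   40.1] tcp [327.9 122.8 417.4] totdeg [-35.9  29.1 101.7]
rows 2 xyz [ 0.     0.    -0.875] dr [0. 0. 0.] tot mm [  0.   0. -70.] tcp [327.9 122.8 347.4] totdeg [0. 0. 0.]
rows 3 xyz [0.844 0.247 0.   ] dr [0. 0. 0.] tot mm [101.3  29.6   0. ] tcp [429.1 152.4 347.4] totdeg [0. 0. 0.]
rows 2 xyz [ 0.    0.   -0.85] dr [0. 0. 0.] tot mm [  0.   0. -68.] tcp [429.1 152.4 279.4] totdeg [0. 0. 0.]
[[-0.28, 0.96, 0.03], [0.95, 0.28, -0.12], [-0.12, 0.0, -0.99]]
```

Call:
play_rows(dr=[[-0.31,0.25,0.88],[-0.31,0.25,0.88],[-0.31,0.25,0.88],[-0.31,0.25,0.88],[-0.31,0.25,0.88],[-0.31,0.25,0.88],[-0.31,0.25,0.88],[-0.31,0.25,0.88],[-0.31,0.25,0.88],[-0.31,0.25,0.88],[-0.31,0.25,0.88],[-0.31,0.25,0.88]], xyz=[[-0.4,0.1,0.1],[-0.4,0.1,0.1],[-0.4,0.1,0.1],[-0.4,0.1,0.1],[-0.4,0.1,0.1],[-0.4,0.1,0.1],[-0.4,0.1,0.1],[-0.4,0.1,0.1],[-0.4,0.1,0.1],[-0.4,0.1,0.1],[-0.4,0.1,0],[-0.4,0.1,0]], grip=[-1,-1,-1,-1,-1,-1,-1,-1,-1,-1,-1,-1])

```text
time_s: 19.6
ee_pos: [337.1, -107.2, 413.4]
tcp_rot: [0.035, 0.874, 0.467, 0.132]
contact_force: [0.2, 0.5, -1.8]
width: 0.361
finger_force: 25.0
```

Call:
play_rows(dr=[[-0.31,0.25,0.88],[-0.31,0.25,0.88],[-0.31,0.25,0.88],[-0.31,0.25,0.88],[-0.31,0.25,0.88],[-0.31,0.25,0.88],[-0.31,0.25,0.88],[-0.31,0.25,0.88],[-0.31,0.25,0.88],[-0.31,0.25,0.88],[-0.31,0.25,0.88],[0,0,0]], xyz=[[0,0.5,0],[0,0.5,0],[0,0.5,0],[0,0.5,0],[0,0.5,0],[0,0.5,0],[0,0.5,0],[0,0.5,0],[0,0.5,0],[0,0.5,0],[0,0.5,0],[0,0,0]], grip=[-1,-1,-1,-1,-1,-1,-1,-1,-1,-1,-1,-1])

```text
time_s: 20.6
ee_pos: [338.0, 115.8, 412.8]
tcp_rot: [0.048, 0.6, 0.798, -0.035]
contact_force: [0.1, 0.6, -1.8]
width: 0.362
finger_force: 25.0
```

```bash
cat >> hang2.py <<'E'
W=lambda x,z:(HP(x,0,z)+hang.apply([70,0,0]),qh)
def where():
    s=arm.state();r=rot(s['tcp_rot']);g=s['ee_pos']+78*r.as_matrix()[:,2];pr=r*tin.inv()
    o=g-pr.apply([70,0,0]);d=o-H
    print('t',s['time_s'],'origin in hanger',[round(float(v),1) for v in(d@rx,d@np.cross(Z,rx),d[2])],'axis',pr.as_matrix()[:,0].round(3),'F',s['contact_force'].round(1),'w',round(s['width']*94,1),s['joint_pos'].round(2))
E
python3 - <<'E'
from hang2 import *
where();plan([W(-130,110),W(-130,40),W(-24.5,40)])
E
```

```text
t 20.6 origin in hanger [-121.9, -9.1, 105.4] axis [-0.001 -0.004  1.   ] F [ 0.1  0.6 -1.8] w 34.1 [ 0.23 -0.11  1.68 -0.12  1.57 -0.05]
rows 1 xyz [-0.254  0.176  0.114] dr [-0.047  0.011  0.029] tot mm [-10.2   7.    4.6] tcp [327.9 122.8 417.4] totdeg [-0.2  0.1  0.1]
rows 2 xyz [ 0.     0.    -0.875] dr [0. 0. 0.] tot mm [  0.   0. -70.] tcp [327.9 122.8 347.4] totdeg [0. 0. 0.]
rows 3 xyz [0.844 0.247 0.   ] dr [0. 0. 0.] tot mm [101.3  29.6   0. ] tcp [429.1 152.4 347.4] totdeg [0. 0. 0.]
```

Call:
play_rows(dr=[[-0.05,0,0.03],[0,0,0],[0,0,0],[0,0,0]], xyz=[[-0.12,0.09,-0.8],[-0.12,0.09,-0.8],[0,0,0],[0,0,0]], grip=[-1,-1,-1,-1])

```text
time_s: 20.93
ee_pos: [327.4, 118.8, 348.8]
tcp_rot: [0.05, 0.602, 0.796, -0.038]
contact_force: [-0.0, 0.1, -0.8]
width: 0.361
finger_force: 25.0
```

Run:
```python
from hang2 import *
where();plan([W(-24.5,40)])
s,m,f=snap('h1');
t=arm.grab_frame("top")[:,:,::-1];cv2.imwrite('pics/top2.png',t)
```

```text
t 20.9333 origin in hanger [-131.7, -4.2, 41.4] axis [-0.     0.003  1.   ] F [-0.   0.1 -0.8] w 34.0 [ 0.25 -0.1   1.82 -0.13  1.42 -0.  ]
rows 3 xyz [ 0.848  0.28  -0.011] dr [0.012 0.001 0.031] tot mm [101.7  33.6  -1.4] tcp [429.1 152.4 347.4] totdeg [0.2 0.  0.5]
```

Call:
play_rows(dr=[[0,0,0],[0,0,0],[0,0,0],[0,0,0],[0,0,0.1],[0,0,0],[0,0,0]], xyz=[[0.42,0.16,0],[0.42,0.14,0],[0.42,0.14,0],[0.42,0.13,0],[0.42,0.13,0],[0.42,0.13,0],[0,0,0]], grip=[-1,-1,-1,-1,-1,-1,-1])

```text
time_s: 21.62
ee_pos: [434.1, 153.2, 352.0]
tcp_rot: [0.053, 0.599, 0.798, -0.033]
contact_force: [1.3, -1.0, -1.1]
width: 0.355
finger_force: 25.0
```

Run:
```python
from hang2 import *
where();plan([W(-24.5,-28)])
```

```text
t 21.6167 origin in hanger [-18.0, -1.1, 44.6] axis [-0.011  0.     1.   ] F [ 1.3 -1.  -1.1] w 33.4 [ 0.27  0.08  1.64 -0.13  1.41  0.  ]
rows 2 xyz [-0.062 -0.01  -0.907] dr [ 0.001  0.063 -0.   ] tot mm [ -5.   -0.8 -72.5] tcp [429.1 152.4 279.4] totdeg [ 0.   0.6 -0. ]
```

Run:
```python
from hang2 import *
for _ in range(4):
    arm.grab_frame("top");where()
snap('h2')
```

```text
t 21.6667 origin in hanger [-20.7, -0.9, 44.2] axis [-0.008  0.001  1.   ] F [-1.5  0.1 -1.4] w 34.2 [ 0.27  0.07  1.65 -0.13  1.41  0.  ]
t 21.7167 origin in hanger [-22.5, -0.8, 43.8] axis [-0.006  0.001  1.   ] F [-0.4  0.6 -1.8] w 33.9 [ 0.27  0.07  1.65 -0.13  1.41  0.  ]
t 21.7667 origin in hanger [-23.5, -0.6, 43.5] axis [-0.005  0.002  1.   ] F [-0.1 -0.8 -0.8] w 34.1 [ 0.27  0.07  1.65 -0.13  1.41  0.  ]
t 21.8167 origin in hanger [-24.0, -0.5, 43.3] axis [-0.005  0.002  1.   ] F [-0.2  0.1 -1.3] w 33.9 [ 0.27  0.07  1.65 -0.13  1.41  0.  ]
```

Call:
play_rows(dr=[[0,0,0],[0,0,0],[0,0,0],[0,0,0],[0,0,0],[0,0,0],[0,0,0],[0,0,0]], xyz=[[0,0.01,-0.2],[0,0,-0.3],[0,0,-0.3],[0,0,-0.3],[0,0,-0.2],[0,0,0],[0,0,0],[0,0,0]], grip=[-1,-1,-1,-1,-1,-1,-1,-1])

```text
time_s: 22.53
ee_pos: [429.5, 153.3, 298.3]
tcp_rot: [0.051, 0.598, 0.799, -0.036]
contact_force: [0.1, -0.2, -0.7]
width: 0.36
finger_force: 25.0
```

Run:
```python
from hang2 import *
where()
```

```text
t 22.5333 origin in hanger [-23.2, 0.3, -9.1] axis [-0.005  0.002  1.   ] F [ 0.1 -0.2 -0.7] w 33.9 [ 0.27  0.1   1.75 -0.13  1.29  0.02]
```

Call:
play_rows(dr=[[0,0,0],[0,0,0],[0,0,0],[0,0,0],[0,0,0]], xyz=[[-0.02,0,-0.12],[0,0,-0.12],[0,0,-0.1],[0,0,0],[0,0,0]], grip=[-1,-1,-1,-1,-1])

```text
time_s: 22.95
ee_pos: [428.3, 153.2, 283.8]
tcp_rot: [0.051, 0.598, 0.799, -0.036]
contact_force: [0.5, -1.1, -0.9]
width: 0.36
finger_force: 25.0
```

Run:
```python
from hang2 import *
where()
```

```text
t 22.95 origin in hanger [-24.6, 0.5, -23.6] axis [-0.003  0.002  1.   ] F [ 0.5 -1.1 -0.9] w 33.8 [ 0.27  0.11  1.77 -0.13  1.25  0.03]
```

Call:
play_rows(dr=[[0,0,0],[0,0,0],[0,0,0],[0,0,0]], xyz=[[0,0,-0.06],[0,0,-0.05],[0,0,0],[0,0,0]], grip=[-1,-1,-1,-1])

```text
time_s: 23.28
ee_pos: [428.7, 153.3, 280.4]
tcp_rot: [0.051, 0.598, 0.799, -0.036]
contact_force: [-0.3, 0.1, 3.6]
width: 0.357
finger_force: 25.0
```

Call:
play_rows(dr=[[0,0,0],[0,0,0],[0,0,0]], xyz=[[0.06,0.02,0],[0,0,0],[0,0,0]], grip=[-1,-1,-1])

```text
time_s: 23.53
ee_pos: [429.7, 153.6, 280.4]
tcp_rot: [0.05, 0.598, 0.799, -0.037]
contact_force: [-5.2, -1.2, 8.1]
width: 0.36
finger_force: 25.0
```

Call:
play_rows(dr=[[0,0,0],[0,0,0],[0,0,0],[0,0,0],[0,0,0],[0,0,0],[0,0,0],[0,0,0]], xyz=[[0,0,0],[0,0,0],[0,0,0],[0,0,0],[0,0,0],[0,0,0],[0,0,0],[0,0,0]], grip=[-0.2,-0.1,0,0.05,0.1,0.1,0.1,0.1])

```text
time_s: 24.2
ee_pos: [431.0, 154.1, 279.7]
tcp_rot: [0.051, 0.598, 0.799, -0.036]
contact_force: [0.4, -1.1, 0.0]
width: 0.55
finger_force: 0.0
```

Run:
```python
from hang2 import *
where();print(qh.as_matrix()[:,2].round(3))
s,m,f=snap('h3')
print(proj(m,[HP(-21,0,-28)+Z*107,HP(-21,0,-28)+Z*90]).round().tolist())
g=cv2.cvtColor(f,cv2.COLOR_BGR2GRAY)
for v in range(150,345,7): print(v,''.join(' .:-=+*#%@'[min(9,int(x)//21)] for x in g[v,200:440:3]))
```

```text
t 24.2 origin in hanger [-21.7, 0.6, -27.7] axis [-0.004  0.002  1.   ] F [ 0.4 -1.1  0. ] w 51.7 [ 0.27  0.12  1.78 -0.13  1.24  0.03]
[ 0.034 -0.117 -0.993]
[[320.0, 356.0], [319.0, 329.0]]
150  %##%###%%##%%%###%##%#:::::::-===++++++++++++++=-*@@%%*:@@@@@@@%*%**-::+****@@@
157 -%#%%#%%##%#%##%%#%#%%#::::::.::===++++++++++++++=.@@%%+=+++++*******.:-+*****@@
164 %##%%%%%%##%%%%#####%%#:::::::::::::+++++++++++++==+@%#=-************ :=*****@@@
171 %##%#%#%%#%%###%%%%#%#%.::::::::::::-++++++++++++==@@%%-==:=-=====.::.:=****@@@@
178 %%#%%%#%%#%%%##%#%##%%%::::::.:::::::=+===++++++==+@%%#-++-++++++* ::.:=****@@@@
185 %%%%%%#%%#%%%#%%%%#%%%#+.:====-::::::::::========+%%##=-:::+++++++.:.::+***#@@@@
192 %%%%%%%#%%#%###%##%##*%++:...-==-.:::::::::::=-####==-:--::++++++-.:.:-+****@@@@
199 #*=+#%%%%%%%%%%%%%####@@@@@@*+--:::::-:::.::--------------:++++++::: :=****@@@@@
206 #%%%%%%%%*++*#%%%%#%#@@@@@@@@@=******+---+=-.-------------:+++++*.::.:=****@@@@@
213 %%%%%%%%%%%%%%%%%#++%@@@@@@@@@=*=.:-----:--:::...:-----------------:.:+***@@@@@@
220 %%%%%%%%%%%%%%%%%%%#@@@@@@@@@@=+:-------:---::--:::---
[... 771 characters left out ...]
::::::::-@%%%%%%%%#%
290 %%%####%-::::::::   ....:=---::..:::::.....:.::.:::----:-    :::::::::@%%%%%%%*%
297 %%#%#%#:::::::::    .=======================++-.::.+@@@*:     :::::::::-%%%%%%%%
304 #*##%::::::::::     :============+============:.---=%%%--      .:::::::::*%%%#%%
311 %%%#::::::::::      .....+===+==++==+++++++===-.----------      .::::::::::%%#%%
318 --:::::::::::      ...... +=:......:==+++=====-.::---@@@@@%      .::::::::::=%%%
325 ::::::::::::      ..:::...............==+++===-.::--:@@@%@@=      .:::::::::::%%
332 :::::::::::       ..:::..::::::::::::...======:.::----+++*@@:       :::::::::::=
339 ::::::::::       .:.::.::::::::::::::::..=====..-:---:+++%%%@        :::::::::::
```

Call:
play_rows(dr=[[0,0,0],[0,0,0],[0,0,0],[0,0,0],[0,0,0],[0,0,0],[0,0,0],[0,0,0]], xyz=[[0,0,0],[0,0,0],[0,0,0],[0,0,0],[0,0,0],[0,0,0],[0,0,0],[0,0,0]], grip=[0.15,0.2,0.25,0.3,0.35,0.35,0.35,0.35])

```text
time_s: 24.92
ee_pos: [430.9, 154.0, 279.8]
tcp_rot: [0.051, 0.598, 0.799, -0.036]
contact_force: [-1.3, -0.3, -0.6]
width: 0.677
finger_force: 0.0
```

Run:
```python
from hang2 import *
where()
s,m,f=snap('h4')
g=cv2.cvtColor(f,cv2.COLOR_BGR2GRAY)
for v in range(220,345,7): print(v,''.join(' .:-=+*#%@'[min(9,int(x)//21)] for x in g[v,200:440:3]))
```

```text
t 24.9167 origin in hanger [-21.9, 0.6, -27.6] axis [-0.004  0.002  1.   ] F [-1.3 -0.3 -0.6] w 63.6 [ 0.27  0.12  1.78 -0.13  1.24  0.03]
220 ########%###########@@%@@%@%@@=*:-------::-:::---::---=************=.:+**+*@@@@@
227 %#################*%@@@%@@@@@%=:-....:::::-:-----:::---+***********.:-+*++@@@@@@
234 ##################+%======+++*:-----------------::::----+********** :=+*++@@@%@@
241 #######%############=========:-------------------:::=***+********** :=++++@@@@@@
248 #################*#%#=======:-------------------:::-+++=++:::+++++=.:=*+*@@@@@@@
255 ######%%#########%###======:--------------------:::-++++%%::--==++=.:==++*%%%%%#
262 #################%########:--------------------::==++===++===-@@@+.:-===+%%%%%%#
269 ###########%%%::%###%####:---------------------:-=============-:*% :-===%%%%%%%%
276 #######.:::::::  *#####+::-::::--:----::----:--:-========+===  ::::::::*%%%%%%#%
283 ####%-::::::::   =##%.........................--:::#%=+::++++   .::::::::%%%%%#%
290 ###*:::::::::    =##....:---::::::...........::.::::---::::::     :::::::::%%%*%
297 ##:::::::::      =@%.-=======================+-.:: =@%@*::::-      ::::::::::%%%
304 ::::::::::       .::.========================--.-:--###------       .:::::::::=%
311 ::::::::.       .::-.....================+====-.::-:----------        ::::::::::
318 :::::::.       .:::.......==..... .:-=========-.:--:-@%%%@%%@%@        :::::::::
325 ::::::        .:::...:................-=======-.::--:#%%%%%%%%%@        .:::::::
332 :::::        .::::..:::..::::::::::::...======-.::::--===+@%%%%%:         ::::::
339 :::.        ......-.::.::::::::::::::....=====..::-:--+=++%%%%%% :         :::::
```

It hangs freely and doesn't move as the fingers open. It leans about 8° forward, within the limit. I'll retreat straight back along the tool axis.

Call:
play_rows(dr=[[0,0,0],[0,0,0],[0,0,0],[0,0,0],[0,0,0],[0,0,0],[0,0,0],[0,0,0]], xyz=[[-0.01,0.03,0.3],[-0.02,0.07,0.6],[-0.02,0.09,0.8],[-0.02,0.09,0.8],[-0.02,0.09,0.8],[-0.3,0,0.8],[0,0,0],[0,0,0]], grip=[0.35,0.35,0.35,0.35,0.35,0.35,0.35,0.35])

```text
time_s: 25.63
ee_pos: [415.4, 169.1, 445.6]
tcp_rot: [0.052, 0.598, 0.799, -0.034]
contact_force: [0.4, -1.0, -1.5]
width: 0.673
finger_force: 0.0
```

Run:
```python
from hang2 import *
s,m,f=snap('h5');where()
for x in(-21,-30): print(proj(m,[HP(x,0,-28)+Z*107,HP(x,66,-28)+Z*107,HP(x,-66,-28)+Z*107,HP(x,0,62)]).round().tolist())
g=cv2.cvtColor(f,cv2.COLOR_BGR2GRAY)
for v in range(100,345,7): print(v,''.join(' .:-=+*#%@'[min(9,int(x)//21)] for x in g[v,180:480:3]))
```

```text
t 25.6833 origin in hanger [-32.6, 19.3, 136.4] axis [-0.005  0.002  1.   ] F [ 0.2  0.7 -0.2] w 63.5 [ 0.31  0.04  1.47 -0.13  1.64  0.02]
[[330.0, 240.0], [331.0, 153.0], [329.0, 316.0], [329.0, 233.0]]
[[318.0, 240.0], [319.0, 153.0], [318.0, 316.0], [318.0, 233.0]]
100 .::::::::::...:. ####################*+**.--...********--...--:::::.%%%%%%%*%%%%##:::#####%####%##%#
107 ......::::::::: -########################:----------------------:::.%%%%%%%%%%%##-::%%##############
114 .......:::::::. #######################*%:-------------------:+++=::@%%%%%%%%%%#-::#%%#%%###########
121 .......::::::: -######################*##:---:::::.:::-::+%%%%%%%%+-%%%%%%#%%%#*::*%%%%%#####%%##%%%
128 ......:::::::. #######################*%=---:----------::@%%%%%%%%+=%%%%%%#%%%#::+#%%%%####%%%%#####
135 ......:::::::.-######################*%*+--:=+++++++++++=.====--%%:*%%%%%%*##%::-%###%%##%%%%######%
142 .....:::::::. #########################++--...*:::-:::*+=:@%%%%%%%.#%%%%%%%#%::-%%##%%####%###%#####
149 .....:::::::.-######################*%+#%--.:::::::::::+=:+++++*%@.#%%%%%%##:::#####*####**
[... 2144 characters left out ...]
#%%%#########:*#=====%%##-#%%:+%..##%#      :::::::::##%:::::::#**----
303 --+##+:::::::::::       #################** :.=:....%%#=%%%%##% %%%%       :::::::::::::::::**=-----
310 -----::::::::::.       -###====#######***+*:-.----=--+#-%%%%%%%%*####       :::::::::::::::##:----  
317 ---:::::::::::        #+@+::::::-%%%###*****=*-------+%%#####%%%%%%%%%        ::::::::::-:##.-----  
324 -.:::::::::::        --%%::::--: .##*###*####%%*---+%###**######%%%%%%%        :::::::::::=.-----   
331 ::::::::::::        --%%%++++++-  .#**#**#%%%%%%%%#*#############%%%%%%+        ::::::::::::---=:  :
338 ::::::::::         --*%%%=+*###*-  :#%##%%%%%%%%%%%%%%%%#####%%%%%%%###%=        .::::::::::::--- ..
```

Run:
```python
from hang2 import *
m,f=load('h5');g=cv2.cvtColor(f,cv2.COLOR_BGR2GRAY)
for a,b in((118,170),(196,252),(282,332)):
    print('--')
    for v in range(a,b,2): print(v,''.join(' .:-=+*#%@'[min(9,int(x)//21)] for x in g[v,290:380]))
```

```text
--
118 #####**####%#::----------------------------------------:::::-----+#%@@%@@@@@@%%@@%@%%%@@%:
120 ####***##%#*-::----------------------------------------:::::=+**#%%%#%%%%%%%%%%%%%%%%%%%+.
122 ####**##%#*#=::-------:..:::::::::::::::::.:::::::.:::-:::::=***%%%%#%%%%%%%%%%%%%%%%%%%+.
124 ###***####*-=::------.:::-::::-::::::::::::::::::::::::::::-=+*%@%%%#%%%%%%%%%%%%%%%%%%%#:
126 ###**######+=::------.:::-:--------------------------::::::--===+#%%%%%%%%%%%%%%%%%%%%%%+.
128 ##***##%%*=++-:------::--------------------------------::::=*@@@%%#%%%%%%%%%%%%%%%%%%%@%+.
130 ##**##%##*+++::-----::::.....:...:...................::.:.:-*@@%%%#%****#%%%%%%%%%%%%%%*-.
132 ##**#%%%#=+++-:---:..::::::::::::::::::::::::::::::::::::::..=@@%%*******#%@@@%%%%%%%%%*:.
134 #**##%#*+++++-:---..::-==+++++++++++++++++++++++++++++++==::.:+@@%*******+=-:-+#%%%%%%@%:.
136 ***#%%%#+++++::--:.:-==++++++++++++++++++++++++++++++++++++=:.:=############*#**+#%%%%%+..
138 **#%%##++++++::--:.:=++++++*+++++*+**+--::-=+**++++++++++++=:.:*@@%%%%%%%%%%%%%%%##%%%%+..
140 **#%%%#++++++-:--:.-+++++*******+:....::::::...:
[... 5713 characters left out ...]
%%%############%#%##%%%%%%%%%%%%%%%
318 ############*###***##***#*=---------------------=#%%%%######*##############%#%%%%%%%%%%%%%
320 #*######***###########*####+--------------------*%%%%##*#####################%%%%%%%%%%%%%
322 *########******#*##########%#+---------------=*#%%%%############%%%###*#*****##%%%%%%%%%%%
324 #########***###*#######%%%%%%%%*=---------=+##%#########***#**##########*#*##*####%%%%%%%%
326 ###########******####%%%%%%%%%%%%%%%%%%%###%%%%%#########*######%%###################%%%%%
328 ####***#******#####%#%%%%%%%%%%%%%%%%%%%####%%%%####################*######***#######%%%%%
330 *#####***#*#*###%%%%%%%%%%%%%%%%%%%%%%%#####################################**##***##%%%%%
```

The button circles in this view are left (331,153), ours (316,236) and right (328,315), against predictions of (330,153), (330→318 with the lean, 240) and (329,316). The pipette hangs in the notch with a small lean and its neighbours haven't moved. I'm handing in.

```bash
python3 -c "
from cell import arm
print(arm.job_done())"
```

```text
the job is handed in; nothing more can be done
None
```

The pipette was laid in the bench rest, taken again by its head and hung on the empty middle hanger, where it leans about 7° within the limit; my last check showed the two hanging pipettes unmoved, and the job is handed in, though the hand-in returned no verdict.

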